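# Weigh reagent bottles on the bench scale and line them up on the mat

## Task

Weigh the part-used reagent bottles that are on the bench: first turn the scale's tare dial to the red mark and leave it there, then weigh the bottles one at a time in the order yellow, green, blue, red cap (one or two of them may be missing), each standing upright and alone on the pan inside the blue ring, let go of for a good two seconds until the pan is still, and then stood in the grey mat. When all have been weighed and stand upright wholly on the mat, turn the dial back to zero; do not disturb the timer, the tip box or the tube rack.

Things in the scene. Friction and masses are not known exactly. Their poses are not given: they have to be found in the camera images.
- scale: white bench scale, fixed: housing 200 mm (x) by 300 mm (y), top face 55 mm above the bench. Origin: centre of its underside; its x points away from the robot, its y to the left. On top: the round pan at (0, 70) mm, the black tare dial at (-30, -85) mm, and a flat gauge with a needle at (62, -85) mm that swings as the pan sinks (seen only).
- pan_center (a point): centre of the upper face of the round steel pan (140 mm across, flat, no rim), 79 mm above the bench when empty; it moves down with the pan. A printed blue ring of 46 mm outer radius surrounds it: a bottle (31 mm radius) up to 15 mm off-centre stands inside the ring.
- pan (a joint): how far the pan has sunk on its spring, m: 0 empty, 0.004 to 0.012 under one bottle, stop at 0.016; stiffness 450 N/m with a light preload, settles in under 0.5 s.
- dial (a joint): angle of the tare dial, rad: 0 at zero (its pointer at the long tick, towards the scale's -x, robot side; a hard stop), growing clockwise seen from above to a stop at 4.4; ticks every 0.4 rad. Stays where it is left; turns with about 0.05 N m. Starts somewhere beyond the red mark (2.9 to 4.0).
- dial_grip (a point): on the dial's vertical axis, where to grip it: 89 mm above the bench. The dial is a black 68 mm disc with its upper face 67 mm above the bench; on it a straight bar grip through the axis, 60 mm long, 14 mm thick, its top 101 mm above the bench. The bar lies along the line from dial_grip to dial_tip.
- dial_tip (a point): tip of the dial's white pointer, 40 mm from the dial's axis, in line with the bar grip; turns with the dial.
- mark (a point): point at the inner end of the red mark beside the dial, 40 mm from the dial's axis, where the pointer's tip is when the dial is on the mark. The mark lies at a dial angle of 1.2 to 2.3 rad, different each time, and does not move.
- bottle_yellow: reagent bottle with a yellow cap and a yellow stripe round its label; white, round, closed: body 62 mm across and 75 mm high, then a shoulder and a 36 mm wide cap, 104 mm high in all; 0.28 to 0.56 kg, the weight low down (part full, centre of mass about 20 mm up). Origin: centre of its underside; z up along the bottle. Starts standing on the bench. May be absent (None).
- bottle_green: reagent bottle with a green cap and a green stripe round its label; white, round, closed: body 62 mm across and 75 mm high, then a shoulder and a 36 mm wide cap, 104 mm high in all; 0.28 to 0.56 kg, the weight low down (part full, centre of mass about 20 mm up). Origin: centre of its underside; z up along the bottle. Starts standing on the bench. May be absent (None).
- bottle_blue: reagent bottle with a blue cap and a blue stripe round its label; white, round, closed: body 62 mm across and 75 mm high, then a shoulder and a 36 mm wide cap, 104 mm high in all; 0.28 to 0.56 kg, the weight low down (part full, centre of mass about 20 mm up). Origin: centre of its underside; z up along the bottle. Starts standing on the bench. May be absent (None).
- bottle_red: reagent bottle with a red cap and a red stripe round its label; white, round, closed: body 62 mm across and 75 mm high, then a shoulder and a 36 mm wide cap, 104 mm high in all; 0.28 to 0.56 kg, the weight low down (part full, centre of mass about 20 mm up). Origin: centre of its underside; z up along the bottle. Starts standing on the bench. Always there.
- mat: flat dark rubber mat with a grey face, fixed to the bench, 300 mm long (its x) by 160 mm wide (its y), 3 mm thick, no rim. Origin: centre of its underside. Takes up to three bottles in a row along its x.
- timer: white round bench timer lying flat, 64 mm across, 28 mm high, just beyond the scale; bystander, origin under its centre.
- tip_box: blue pipette-tip box with clear lid, 85 by 120 by 66 mm, beyond the scale to the left; bystander, origin under its centre.
- tube_rack: orange rack of capped tubes, 60 by 160 mm, 87 mm high, beyond the scale to the right; bystander, origin under its centre.
There are look-alikes about, which are no part of the job. Leave any purple look-alike of the bottle_red alone.

How it is judged:
On the way, in this order (a step that is already met when the one before it is completed fails the run):
1. the tare dial stands on the red mark (pointer within 4.5 mm, about 6 degrees) (horizontal distance between dial_tip and mark below 0.0045 m), for 0.3 s.
2. the yellow-capped bottle stands alone, upright, released and still on the pan, inside the blue ring (within 15 mm of the centre) (horizontal distance between bottle_yellow and pan_center below 0.015 m and z of bottle_yellow in the frame of pan_center between -0.004 and 0.004 m and angle between bottle_yellow's own z axis and vertical below 0.1 rad and height (world z) of bottle_yellow below 0.0765 m and linear speed of bottle_yellow below 0.02 m/s and contact force between bottle_yellow and the fingers below 0.1 N and horizontal distance between each of bottle_green, bottle_blue, bottle_red and bottle_yellow above 0.085 m), for 1 s.
3. the green-capped bottle stands alone, upright, released and still on the pan, inside the blue ring (within 15 mm of the centre) (horizontal distance between bottle_green and pan_center below 0.015 m and z of bottle_green in the frame of pan_center between -0.004 and 0.004 m and angle between bottle_green's own z axis and vertical below 0.1 rad and height (world z) of bottle_green below 0.0765 m and linear speed of bottle_green below 0.02 m/s and contact force between bottle_green and the fingers below 0.1 N and horizontal distance between each of bottle_yellow, bottle_blue, bottle_red and bottle_green above 0.085 m), for 1 s.
4. the blue-capped bottle stands alone, upright, released and still on the pan, inside the blue ring (within 15 mm of the centre) (horizontal distance between bottle_blue and pan_center below 0.015 m and z of bottle_blue in the frame of pan_center between -0.004 and 0.004 m and angle between bottle_blue's own z axis and vertical below 0.1 rad and height (world z) of bottle_blue below 0.0765 m and linear speed of bottle_blue below 0.02 m/s and contact force between bottle_blue and the fingers below 0.1 N and horizontal distance between each of bottle_yellow, bottle_green, bottle_red and bottle_blue above 0.085 m), for 1 s.
5. the red-capped bottle stands alone, upright, released and still on the pan, inside the blue ring (within 15 mm of the centre), the dial on the red mark (horizontal distance between bottle_red and pan_center below 0.015 m and z of bottle_red in the frame of pan_center between -0.004 and 0.004 m and angle between bottle_red's own z axis and vertical below 0.1 rad and height (world z) of bottle_red below 0.0765 m and linear speed of bottle_red below 0.02 m/s and contact force between bottle_red and the fingers below 0.1 N and horizontal distance between each of bottle_yellow, bottle_green, bottle_blue and bottle_red above 0.085 m and horizontal distance between dial_tip and mark below 0.0045 m), for 1 s.
At the end, for the whole second after the job is handed in: every bottle present stands upright (within 7 degrees), still, wholly on the mat; the pan is empty; the dial is back at zero (within 0.1 rad) (x of bottle_yellow in the frame of mat between -0.123 and 0.123 m and y of bottle_yellow in the frame of mat between -0.053 and 0.053 m and z of bottle_yellow in the frame of mat between 0 and 0.01 m and angle between each of bottle_yellow, bottle_green, bottle_blue, bottle_red's own z axis and vertical below 0.12 rad and linear speed of each of bottle_yellow, bottle_green, bottle_blue, bottle_red below 0.02 m/s and x of bottle_green in the frame of mat between -0.123 and 0.123 m and y of bottle_green in the frame of mat between -0.053 and 0.053 m and z of bottle_green in the frame of mat between 0 and 0.01 m and x of bottle_blue in the frame of mat between -0.123 and 0.123 m and y of bottle_blue in the frame of mat between -0.053 and 0.053 m and z of bottle_blue in the frame of mat between 0 and 0.01 m and x of bottle_red in the frame of mat between -0.123 and 0.123 m and y of bottle_red in the frame of mat between -0.053 and 0.053 m and z of bottle_red in the frame of mat between 0 and 0.01 m and value of joint dial below 0.1 rad and value of joint pan below 0.0015 m); the robot touches nothing.
It fails at once if the timer is pushed more than 20 mm (distance of timer from where it was at the start of the episode above 0.02 m).
It fails at once if the tip box is pushed more than 20 mm (distance of tip_box from where it was at the start of the episode above 0.02 m).
It fails at once if the tube rack is pushed more than 20 mm (distance of tube_rack from where it was at the start of the episode above 0.02 m).
Of bottle_yellow, bottle_green, bottle_blue only 1 to 2 are there at a start; the rules pass over those that are not, and their reading is None.
At some moment in a run one of bottle_yellow, bottle_green, bottle_blue, bottle_red may be knocked a few centimetres aside while the robot is not near it.
It also fails if it takes over 210 s, if anything falls off the work surface, if the arm or the gripper's body presses on something with over 40 N, if the wrist force passes 120 N, or if a joint passes its speed limit or range.

## Robot

A 6-joint arm with a two-finger parallel gripper is mounted at the origin on the work surface. World frame = base frame: x ahead of the robot, y to its left, z up, the work surface at z = 0. Lengths are in m, angles in rad, forces in N, time in s.
With the tool pointing down it reaches from about 0.3 to 1 m from the base axis. Payload 5.1 kg.
Tool frame: the origin (TCP) lies at the very end of the fingers, on their centre line; the grasp point (between the pads) lies 19 mm behind it; x points along the fingers, z is the direction in which the jaws open and shut, and the axes are right-handed (so a half turn about x gives the same grasp; the last joint's range is limited). The gripper opens to 95 mm and grips with 3 to 60 N. Pads are 20 mm wide; open, the fingers measure 119 mm over their backs; the gripper's body (75 mm by 180 mm) begins 59 mm behind the grasp point.
Start: joints at [-1.312, 0.124, 1.65, -0, 1.367, -0.083], TCP at [0.218, -0.612, 0.215] pointing down, gripper open.
Joint ranges: [-2.61, 2.61], [-1.02, 2.33], [0.03, 2.71], [-1.35, 4.49], [0.32, 2.68], [-2.91, 2.91]. Speed limits (rad/s): [2.57, 2.57, 3.14, 3.14, 3.14, 3.14].

## Interface

Orientations are given as a 3x3 rotation matrix whose columns are the frame's x, y, z axes.
In Python, from plant import arm, optics gives the robot as it stands.
- The arm moves only by the tool apply_moves, never from a script. Its argument "series" is a list of rows, each an object with "offset": the shift along the world's x, y, z normalised to -1 to 1, where 1 is 0.3 m, a list of three; "rot": the turn, a rotation vector about the world's x, y, z normalised to -1 to 1, where 1 is 90 degrees, a list of three. A call has 1 to 8 rows; each row is the pose to reach, as a shift and turn from the pose commanded when the call began; what a row does not reach only later rows make up. A row lasts 1/12 s, in which the tool goes at most 41.7 mm and 7.16 degrees, less where a joint would pass 70% of its speed; a pose out of reach is approached as far as the arm can. A call with a number of a shift or a turn outside -1 to 1 is refused whole. A call with a gripper value outside its range is refused whole. "gripper" is the opening in per cent of the stroke, from 0 (shut) to 100 (fully open), set as the call begins (left out, the last holds). The fingers move at their own pace and stop on an object; "grip_force" is the grip in N (left out, the last holds). Time passes only in rows, so rows that repeat a pose let the fingers close. It gives the time, the measured TCP pose, the force and the opening at its end, in the units of the state.
- arm.sense(): the state, without advancing time (a new reading comes with each control period).
- optics.camera(name): name is "scene" or "top" or "wrist"; returns a dict with "image" (420x560x3 uint8, red, green, blue), "camera_matrix" (3x3 intrinsics, pixels), "distortion" ([k1, k2, p1, p2, k3] as OpenCV has them; the pictures are not rectified), "xyz" and "attitude" of the camera in the world. Camera axes: x right, y up, looking along -z (the intrinsics and any distortion apply to the point x, -y, -z); pixel columns grow to the right and rows downward; lengths in m; the calibration is good to about 2 mm. A picture is of the moment at which its call begins. There is no depth.
- arm.sign_off(): hands the job in, once; it reports no verdict.
The state is a dict: "time_s": time; "joint_positions": joint angles; "qd": joint speeds; "joint_torque": joint torques, N m; "ee_pos": TCP position; "ee_rot": TCP orientation; "ft_force": force on the tool from outside, world axes, zero at the start; "wrist_torque": the same for the moment, N m; "opening": finger opening in m.
Only numpy, scipy, OpenCV 4.12 (cv2) and the standard library are available. Lean on these libraries where they do the work, as an engineer would, in place of code of your own. Each camera call takes 0.05 s, during which the arm holds its last target.

## Working session

There is one attempt and no reset: what is moved stays moved. The work goes in short steps, Python scripts to look and compute and a tool call to move; the robot and the scene stay as the last step left them, time stands still between calls to the robot, and variables do not carry over. Pictures are saved under pics/ and viewed, and the job is handed in when it is done.

Besides the shell and the picture viewer there is one more tool, called as a command line: name --argument value ..., lists and objects as JSON in quotes. apply_moves: Moves the arm, as the interface text tells. Scaled input: -1 to 1 covers 0.3 m each way for a shift and 90 degrees each way for a turn. Its arguments: {"type":"object","properties":{"series":{"type":"array","items":{"type":"object","properties":{"offset":{"type":"array","items":{"type":"number"}},"rot":{"type":"array","items":{"type":"number"}}}}},"gripper":{"type":"number"},"grip_force":{"type":"number"}},"required":["series"]}

```bash
mkdir -p pics; ls; python3 - <<'E'
from plant import arm, optics
import cv2
s=arm.sense(); print(s)
for n in ("scene","top","wrist"):
    c=optics.camera(n); cv2.imwrite(f"pics/{n}0.png",c["image"][:,:,::-1])
    print(n,c["camera_matrix"],c["distortion"],c["xyz"],c["attitude"])
E
```

```text
pics
{'time_s': 0.0, 'joint_positions': array([-1.31160023e+00,  1.24546217e-01,  1.65168453e+00, -1.98836479e-05,
        1.36750642e+00, -8.26110913e-02]), 'qd': array([ 1.31239658e-03,  1.17565142e-03, -3.60963471e-04,  5.56096498e-05,
        4.92782142e-04,  3.71266660e-04]), 'joint_torque': array([ 1.66583832e-03, -4.17612147e+01, -3.59924805e+01,  7.75142200e-02,
        4.91202960e-02, -1.68677288e-04]), 'ee_pos': array([ 0.21766614, -0.61177836,  0.21335424]), 'ee_rot': array([[-5.68468971e-04,  9.42149145e-01,  3.35193475e-01],
       [ 2.06788300e-03,  3.35193920e-01, -9.42146889e-01],
       [-9.99997700e-01,  1.57559617e-04, -2.13880154e-03]]), 'ft_force': array([-0.51042483,  0.13227347,  0.07161313]), 'wrist_torque': array([-0.03249482, -0.00140047,  0.02483886]), 'opening': 0.094950394496137}
scene [[443.72498329   0.         284.69741488]
 [  0.         443.72498329 208.6846749 ]
 [  0.           0.           1.        ]] [0.01391444 0.         0.         0.         0.        ] [1.08513075 0.18867707 0.90879849] [[-0.38122036 -0.78211042  0.49292426]
 [ 0.92448264 -0.32349103  0.20170624]
 [ 0.00170003  0.53259445  0.84636887]]
top [[467.87000195   0.         281.42115937]
 [  0.         467.87000195 207.45522038]
 [  0.           0.           1.        ]] [-0.14449964  0.          0.          0.          0.        ] [0.45674246 0.00345344 1.3636146 ] [[-1.17317235e-02  9.91025631e-01 -1.33156167e-01]
 [-9.99930460e-01 -1.17871261e-02  3.72221356e-04]
 [-1.20064763e-03  1.33151274e-01  9.91094999e-01]]
wrist [[303.79595935   0.         279.50740899]
 [  0.         303.79595935 211.25004681]
 [  0.           0.           1.        ]] [-0.00538878  0.          0.          0.          0.        ] [ 0.29004339 -0.58540262  0.38436683] [[ 0.33558211  0.90658084  0.25592154]
 [-0.94201022  0.32330122  0.08996152]
 [-0.00118235 -0.27127018  0.96250251]]
```

View pics/scene0.png

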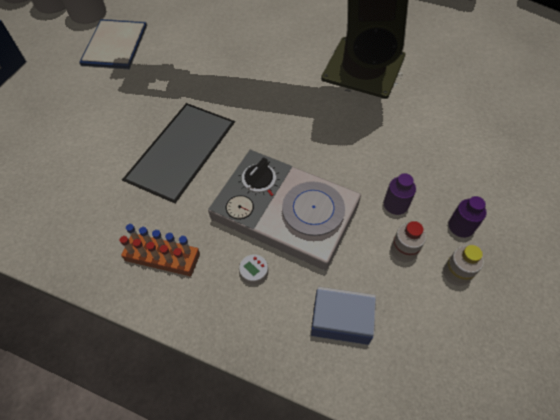

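View pics/top0.png

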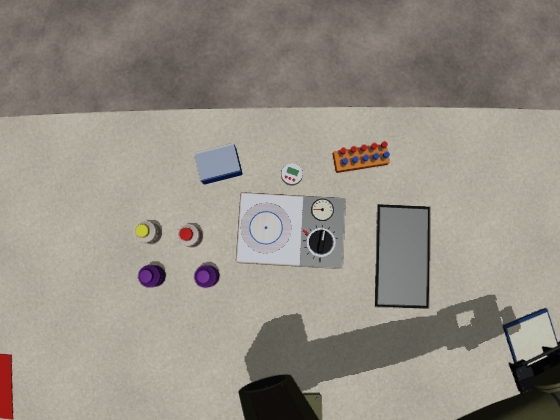

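View pics/wrist0.png

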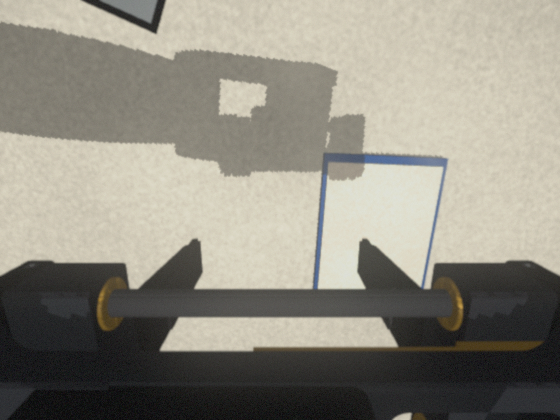

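The top view shows yellow cap (145,231), red cap (188,234), two all-purple look-alikes (150,275) and (206,276), scale pan (265,227), dial (321,242), mat (403,256). Green and blue seem absent. I'll check this in enlarged crops.

```bash
cat > h.py <<'E'
import numpy as np, cv2
from plant import arm, optics
def cam(n,save=None):
    c=optics.camera(n)
    if save: cv2.imwrite(f"pics/{save}.png",c["image"][:,:,::-1])
    return c
def crop(c,x0,y0,x1,y1,k,save):
    im=c["image"][y0:y1,x0:x1,::-1]
    cv2.imwrite(f"pics/{save}.png",cv2.resize(im,None,fx=k,fy=k,interpolation=cv2.INTER_CUBIC))
def w(c,u,v,z):
    p=cv2.undistortPoints(np.array([[[u,v]]],float),c["camera_matrix"],np.array(c["distortion"],float))[0,0]
    d=np.array(c["attitude"])@np.array([p[0],-p[1],-1.]); o=np.array(c["xyz"])
    return o+d*(z-o[2])/d[2]
def px(c,P):
    q=np.array(c["attitude"]).T@(np.array(P,float)-np.array(c["xyz"])); q=np.array([q[0],-q[1],-q[2]])
    return cv2.projectPoints(q[None],np.zeros(3),np.zeros(3),c["camera_matrix"],np.array(c["distortion"],float))[0].ravel()
E
python3 - <<'E'
from h import *
c=cam("top"); crop(c,120,200,240,300,6,"t1"); crop(c,230,180,360,280,6,"t2"); crop(c,360,190,450,320,4,"t3")
c=cam("scene"); crop(c,370,160,500,290,5,"s1")
E
```

```text
(no output)
```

View pics/t1.png

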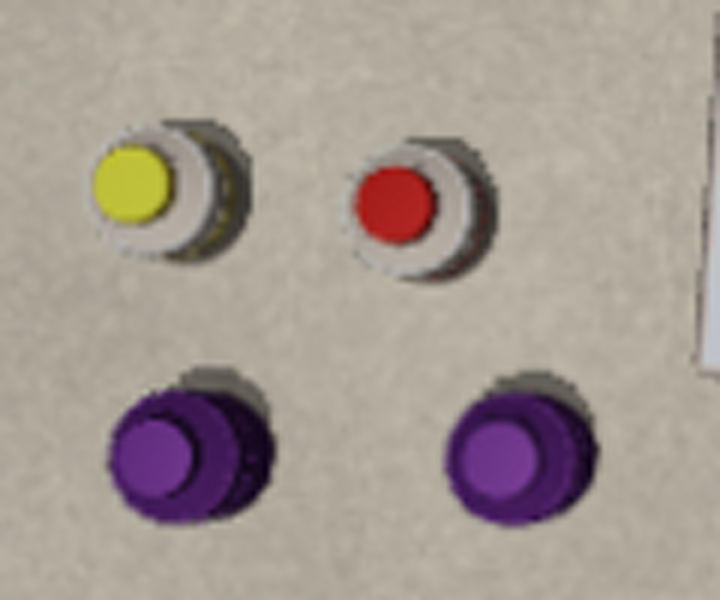

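View pics/t2.png

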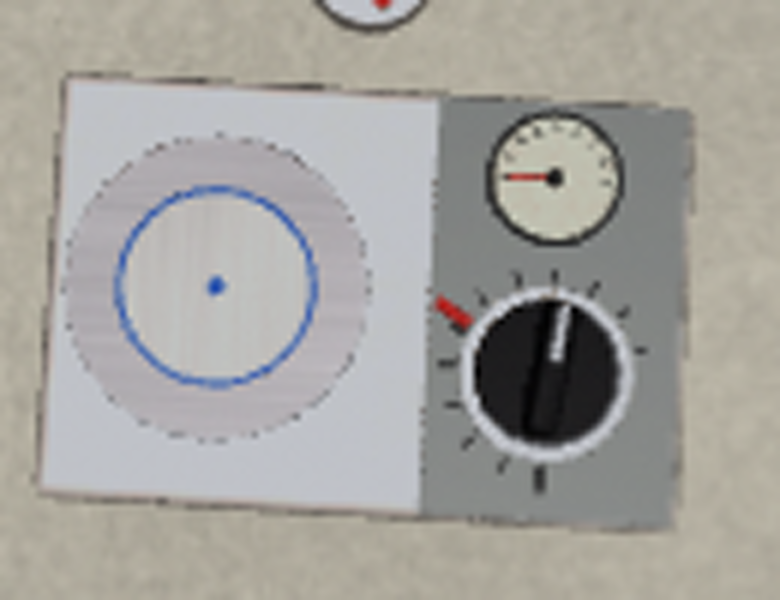

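View pics/t3.png

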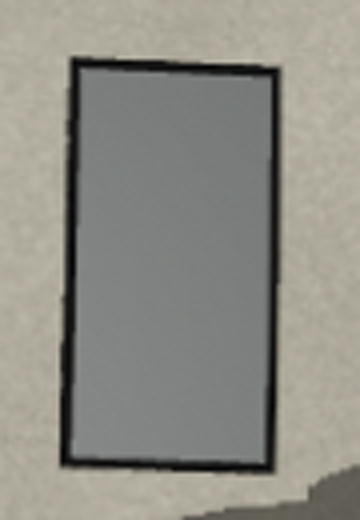

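View pics/s1.png

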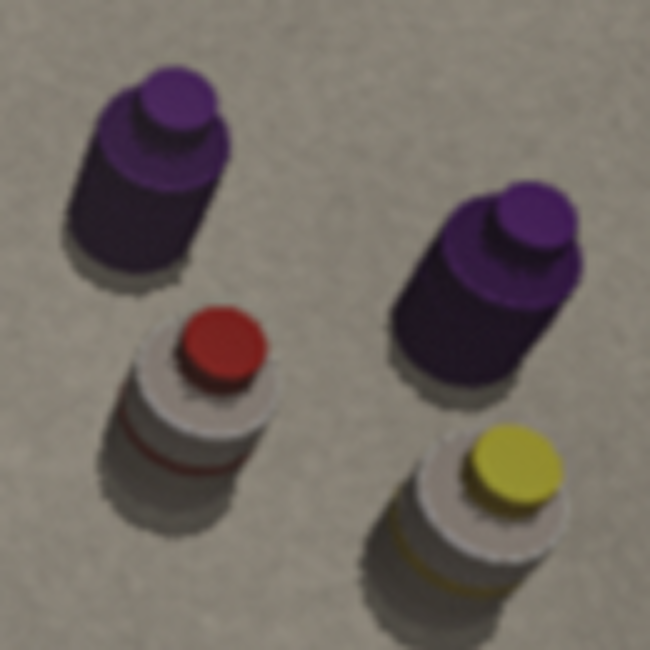

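```bash
python3 - <<'E'
from h import *
c=cam("top")
T=lambda x,y,x0=230,y0=180,k=6:((x+.5)/k+x0-.5,(y+.5)/k+y0-.5)
f=lambda p,z:w(c,*p,z)[:2].round(4)
co=[T(68,78),T(692,108),T(668,528),T(40,490)]
W=np.array([f(p,.055) for p in co]); print(W,W.mean(0),np.linalg.norm(W-np.roll(W,1,0),axis=1))
print("pan",f(T(215,285),.079)); print("dialdisc",f(T(548,372),.062))
print("mark",f(T(472,325),.056),f(T(437,300),.056))
print("ptr",f(T(571,303),.101),f(T(571,303),.07),f(T(553,360),.101))
M=lambda x,y:T(x,y,360,190,4)
co=[M(72,58),M(280,68),M(273,472),M(62,466)]
W=np.array([f(p,.003) for p in co]); print(W,W.mean(0),np.linalg.norm(W-np.roll(W,1,0),axis=1))
for n,p in dict(y=(131,184),r=(395,204),p1=(152,457),p2=(497,458)).items(): print(n,f(T(*p,120,200),.104))
s=cam("scene")
for n,p in dict(y=(517,463),r=(224,343)).items(): print(n,w(s,*T(*p,370,160,5),.104)[:2].round(4))
E
```

```text
[[ 0.6765  0.1174]
 [ 0.6587 -0.1775]
 [ 0.4615 -0.1608]
 [ 0.4827  0.1307]] [ 0.56985 -0.02255] [0.19425584 0.29543671 0.19790586 0.29226989]
pan [0.5753 0.0477]
dialdisc [ 0.5344 -0.1059]
mark [ 0.5572 -0.0713] [ 0.5691 -0.0552]
ptr [ 0.5631 -0.1137] [ 0.5657 -0.1166] [ 0.5375 -0.105 ]
[[ 0.6461 -0.2814]
 [ 0.6368 -0.4385]
 [ 0.3401 -0.4201]
 [ 0.3488 -0.2643]] [ 0.49295  -0.351075] [0.29779137 0.15737503 0.29727    0.15604272]
y [0.5676 0.3869]
r [0.5575 0.2644]
p1 [0.4438 0.3747]
p2 [0.4431 0.2172]
y [0.5672 0.387 ]
r [0.5575 0.265 ]
```

Yellow and red are confirmed; both are white-bodied with coloured caps and stripes. The two purple ones have purple bodies and are not targets. The measured geometry is consistent: scale 0.197 × 0.294, and the two cameras agree on the bottles to within 1 mm. Going to the dial: axis at (0.534, -0.106), bar at about -17°, mark at 55.6°.

apply_moves --series '[{"offset":[0.53,0.84,0],"rot":[0,0,-0.4]},{"offset":[0.53,0.84,0],"rot":[0,0,-0.4]},{"offset":[0.53,0.84,0],"rot":[0,0,-0.4]},{"offset":[0.53,0.84,0],"rot":[0,0,-0.4]},{"offset":[0.53,0.84,0],"rot":[0,0,-0.4]},{"offset":[0.53,0.84,0],"rot":[0,0,-0.4]},{"offset":[0.53,0.84,0],"rot":[0,0,-0.4]},{"offset":[0.53,0.84,0],"rot":[0,0,-0.4]}]' --gripper 100 --grip_force 25

```text
time_s: 1.02
ee_pos: [0.379, -0.3562, 0.2148]
ee_rot: [[0.001, 0.961, -0.278], [0.001, -0.278, -0.961], [-1.0, 0.001, -0.002]]
ft_force: [1.1, 0.1, -0.2]
opening: 0.095
```

apply_moves --series '[{"offset":[0.53,0.84,0],"rot":[0,0,0]},{"offset":[0.53,0.84,0],"rot":[0,0,0]},{"offset":[0.53,0.84,0],"rot":[0,0,0]},{"offset":[0.53,0.84,0],"rot":[0,0,0]},{"offset":[0.53,0.84,0],"rot":[0,0,0]},{"offset":[0.53,0.84,0],"rot":[0,0,0]},{"offset":[0.53,0.84,0],"rot":[0,0,0]},{"offset":[0.53,0.84,0],"rot":[0,0,0]}]'

```text
time_s: 1.68
ee_pos: [0.538, -0.1041, 0.2149]
ee_rot: [[0.001, 0.961, -0.278], [0.002, -0.278, -0.961], [-1.0, 0.001, -0.002]]
ft_force: [-0.5, 0.2, -0.1]
opening: 0.0949
```

```bash
cat >> h.py <<'E'
def st():
    s=arm.sense(); z=s["ee_rot"][:,2]
    print("t",round(s["time_s"],2),"p",s["ee_pos"].round(4),"jaw",round(float(np.degrees(np.arctan2(z[1],z[0]))),2),"xax",s["ee_rot"][:,0].round(4),"F",s["ft_force"].round(1),"op",round(s["opening"],4),"q",s["joint_positions"].round(2))
    return s
E
python3 - <<'E'
from h import *
st(); c=cam("wrist","w1"); t=cam("top","t4")
for a in (-17,55.6): print(px(c,[.534+.04*np.cos(np.radians(a)),-.1056+.04*np.sin(np.radians(a)),.067]))
print(px(c,[.534,-.1056,.101]))
E
```

```text
t 1.68 p [ 0.538  -0.1041  0.2149] jaw -106.11 xax [ 0.0014  0.0017 -1.    ] F [-0.5  0.2 -0.1] op 0.0949 q [-0.29 -0.1   1.88  0.    1.37  1.56]
[283.7712484  165.43792407]
[247.58734218 191.15638169]
[283.40807864 211.03346565]
```

View pics/w1.png

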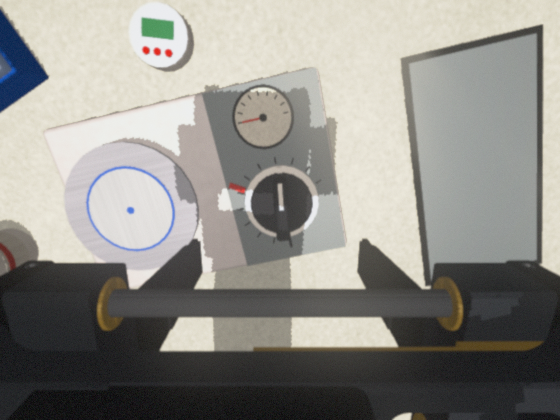

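View pics/t4.png

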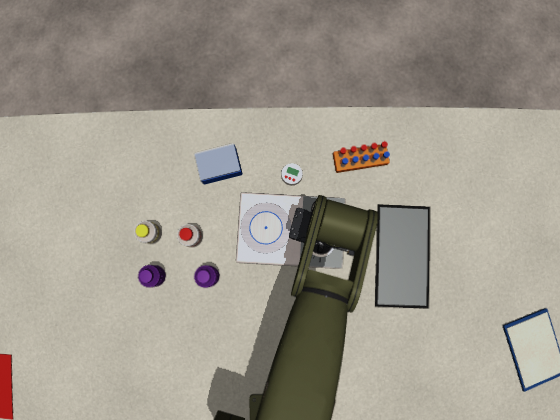

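The wrist view shows the dial at (281,202) with its pointer up, and the red mark at (237,188). Nothing was hidden where the arm stood before, so green and blue are absent. Zooming in on the dial.

```bash
python3 - <<'E'
from h import *
c=cam("wrist"); crop(c,215,150,345,250,6,"w2")
E
```

```text
(no output)
```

View pics/w2.png

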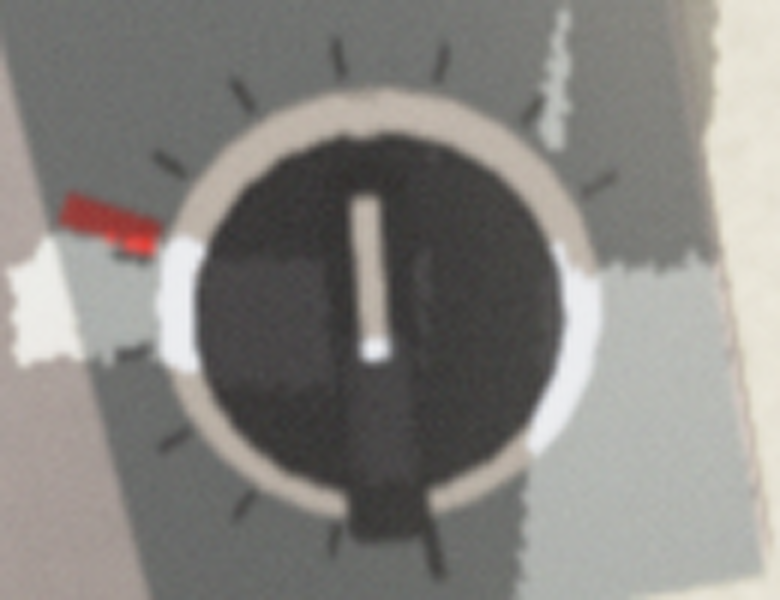

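```bash
python3 - <<'E'
from h import *
c=cam("wrist")
T=lambda x,y,x0=215,y0=150,k=6:((x+.5)/k+x0-.5,(y+.5)/k+y0-.5)
D=np.array([.534,-.1056])
def pr(n,p,z):
    q=w(c,*T(*p),z)[:2]; d=q-D; print(n,q.round(4),"r",np.linalg.norm(d).round(4),"ang",np.degrees(np.arctan2(d[1],d[0])).round(1))
pr("ringL",(160,305),.056);pr("ringR",(602,305),.056)
pr("mark in",(160,237),.056);pr("mark out",(63,210),.056)
pr("tick0",(430,530),.056);pr("tick0out",(438,578),.056);pr("tick.4",(333,540),.056);pr("t2.0",(130,255),.056);pr("t2.4",(170,163),.056);pr("t3.2",(337,58),.056)
for p in ((362,195),(376,350)):pr("ptr",p,.101)
for p in ((347,538),(428,538)):pr("barend",p,.101)
pr("barend low",(385,490),.067)
E
```

```text
ringL [ 0.5443 -0.0657] r 0.0412 ang 75.5
ringR [ 0.5212 -0.1446] r 0.041 ang -108.2
mark in [ 0.5565 -0.0698] r 0.0423 ang 57.8
mark out [ 0.5663 -0.0543] r 0.0606 ang 57.8
tick0 [ 0.4874 -0.1016] r 0.0468 ang 175.1
tick0out [ 0.4774 -0.1004] r 0.0568 ang 174.7
tick.4 [ 0.4907 -0.0831] r 0.0488 ang 152.6
t2.0 [ 0.5549 -0.0634] r 0.0471 ang 63.7
t2.4 [ 0.569  -0.0758] r 0.046 ang 40.4
t3.2 [ 0.5786 -0.1104] r 0.0449 ang -6.1
ptr [ 0.5612 -0.1105] r 0.0277 ang -10.2
ptr [ 0.5363 -0.1054] r 0.0023 ang 3.9
barend [ 0.5066 -0.0917] r 0.0308 ang 153.0
barend [ 0.5028 -0.1046] r 0.0312 ang 178.1
barend low [ 0.5014 -0.0967] r 0.0338 ang 164.7
```

apply_moves --series '[{"offset":[-0.015,-0.005,-0.2],"rot":[0,0,0.03]},{"offset":[-0.015,-0.005,-0.3],"rot":[0,0,0.03]},{"offset":[-0.015,-0.005,-0.4],"rot":[0,0,0.03]},{"offset":[-0.015,-0.005,-0.47],"rot":[0,0,0.03]},{"offset":[-0.015,-0.005,-0.47],"rot":[0,0,0.03]},{"offset":[-0.015,-0.005,-0.47],"rot":[0,0,0.03]}]'

```text
time_s: 2.38
ee_pos: [0.5299, -0.1112, 0.0728]
ee_rot: [[-0.003, 0.971, -0.24], [0.001, -0.24, -0.971], [-1.0, -0.003, 0.0]]
ft_force: [0.6, -0.7, 0.5]
opening: 0.0952
```

apply_moves --series '[{"offset":[0,0,0],"rot":[0,0,0]},{"offset":[0,0,0],"rot":[0,0,0]},{"offset":[0,0,0],"rot":[0,0,0]},{"offset":[0,0,0],"rot":[0,0,0]},{"offset":[0,0,0],"rot":[0,0,0]},{"offset":[0,0,0],"rot":[0,0,0]},{"offset":[0,0,0],"rot":[0,0,0]},{"offset":[0,0,0],"rot":[0,0,0]}]' --gripper 0 --grip_force 20

```text
time_s: 3.05
ee_pos: [0.5314, -0.1098, 0.0737]
ee_rot: [[0.0, 0.972, -0.237], [-0.0, -0.237, -0.972], [-1.0, 0.0, 0.0]]
ft_force: [0.2, -0.2, -0.1]
opening: 0.0473
```

```bash
python3 - <<'E'
from h import *
st(); c=cam("wrist"); crop(c,180,120,380,270,4,"w3")
E
```

```text
t 3.05 p [ 0.5314 -0.1098  0.0737] jaw -103.71 xax [ 1.e-04 -0.e+00 -1.e+00] F [ 0.2 -0.2 -0.1] op 0.0473 q [-0.3   0.02  2.01 -0.    1.11  1.51]
```

View pics/w3.png

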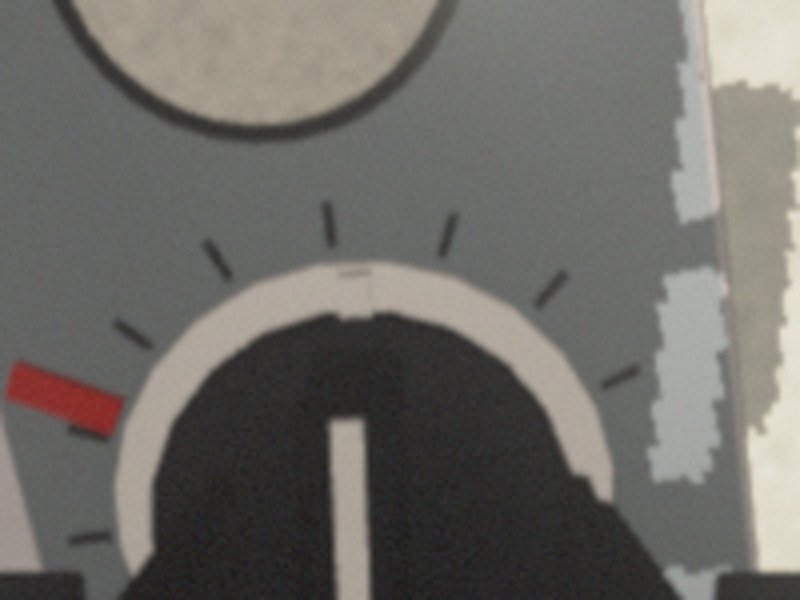

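```bash
python3 - <<'E'
from h import *
c=cam("wrist")
T=lambda x,y,x0=180,y0=120,k=4:((x+.5)/k+x0-.5,(y+.5)/k+y0-.5)
D=np.array([.5335,-.1055])
def pr(n,p,z):
    q=w(c,*T(*p),z)[:2]; d=q-D; print(n,q.round(4),"r",np.linalg.norm(d).round(4),"ang",np.degrees(np.arctan2(d[1],d[0])).round(1))
pr("ptr",(355,270),.067);pr("ptr",(355,270),.060);pr("mark in",(112,420),.056);pr("markout",(10,380),.056)
for p in((330,225),(447,235),(218,258),(132,333),(90,432),(90,538),(620,376)):pr("t",p,.056)
pr("top",(347,420),.101);
E
```

```text
ptr [ 0.5733 -0.1121] r 0.0403 ang -9.4
ptr [ 0.572  -0.1115] r 0.039 ang -8.9
mark in [ 0.5565 -0.0666] r 0.0452 ang 59.4
markout [ 0.5669 -0.0526] r 0.0626 ang 57.7
t [ 0.5791 -0.1092] r 0.0457 ang -4.6
t [ 0.5732 -0.1265] r 0.045 ang -27.9
t [ 0.5782 -0.0908] r 0.0471 ang 18.3
t [ 0.5698 -0.074 ] r 0.048 ang 40.9
t [ 0.5554 -0.0625] r 0.0483 ang 63.0
t [ 0.5375 -0.0568] r 0.0489 ang 85.3
t [ 0.5442 -0.1485] r 0.0443 ang -76.0
top [ 0.5614 -0.1093] r 0.0281 ang -7.7
```

apply_moves --series '[{"offset":[0.007,0.013,0],"rot":[0,0,0]},{"offset":[0.007,0.013,0],"rot":[0,0,0]},{"offset":[0.007,0.013,0],"rot":[0,0,0]},{"offset":[0.007,0.013,0],"rot":[0,0,0]},{"offset":[0.007,0.013,0],"rot":[0,0,0]},{"offset":[0.007,0.013,0],"rot":[0,0,0]},{"offset":[0.007,0.013,0],"rot":[0,0,0]},{"offset":[0.007,0.013,0],"rot":[0,0,0]}]'

```text
time_s: 3.82
ee_pos: [0.534, -0.1046, 0.0736]
ee_rot: [[0.001, 0.971, -0.237], [0.003, -0.237, -0.971], [-1.0, 0.001, -0.003]]
ft_force: [2.3, 4.9, 0.3]
opening: 0.0141
```

apply_moves --series '[{"offset":[0,0,0],"rot":[0,0,0]},{"offset":[0,0,0],"rot":[0,0,0]},{"offset":[0,0,0],"rot":[0,0,0]}]'

```text
time_s: 4.07
ee_pos: [0.534, -0.1046, 0.0736]
ee_rot: [[0.001, 0.971, -0.237], [0.003, -0.237, -0.971], [-1.0, 0.001, -0.003]]
ft_force: [1.8, 4.7, -0.6]
opening: 0.0141
```

apply_moves --series '[{"offset":[0,0,0],"rot":[0,0,0.06]},{"offset":[0,0,0],"rot":[0,0,0.12]},{"offset":[0,0,0],"rot":[0,0,0.18]},{"offset":[0,0,0],"rot":[0,0,0.24]},{"offset":[0,0,0],"rot":[0,0,0.3]},{"offset":[0,0,0],"rot":[0,0,0.36]},{"offset":[0,0,0],"rot":[0,0,0.38]},{"offset":[0,0,0],"rot":[0,0,0.38]}]'

```text
time_s: 4.73
ee_pos: [0.534, -0.1039, 0.0736]
ee_rot: [[0.001, 0.937, 0.351], [0.004, 0.351, -0.937], [-1.0, 0.003, -0.003]]
ft_force: [2.8, 7.5, -0.1]
opening: 0.0138
```

apply_moves --series '[{"offset":[0,0,0],"rot":[0,0,0.06]},{"offset":[0,0,0],"rot":[0,0,0.12]},{"offset":[0,0,0],"rot":[0,0,0.18]},{"offset":[0,0,0],"rot":[0,0,0.24]},{"offset":[0,0,0],"rot":[0,0,0.3]},{"offset":[0,0,0],"rot":[0,0,0.36]},{"offset":[0,0,0],"rot":[0,0,0.38]},{"offset":[0,0,0],"rot":[0,0,0.38]}]'

```text
time_s: 5.4
ee_pos: [0.5336, -0.1034, 0.0736]
ee_rot: [[0.0, 0.578, 0.816], [0.005, 0.816, -0.577], [-1.0, 0.004, -0.003]]
ft_force: [1.7, 8.7, 1.6]
opening: 0.0139
```

```bash
python3 - <<'E'
from h import *
st(); c=cam("wrist"); crop(c,180,120,380,270,4,"w4")
E
```

```text
t 5.4 p [ 0.5336 -0.1034  0.0736] jaw -35.28 xax [ 1.0e-04  5.2e-03 -1.0e+00] F [1.7 8.7 1.6] op 0.0139 q [-0.29  0.02  2.01  0.01  1.11  0.32]
```

View pics/w4.png

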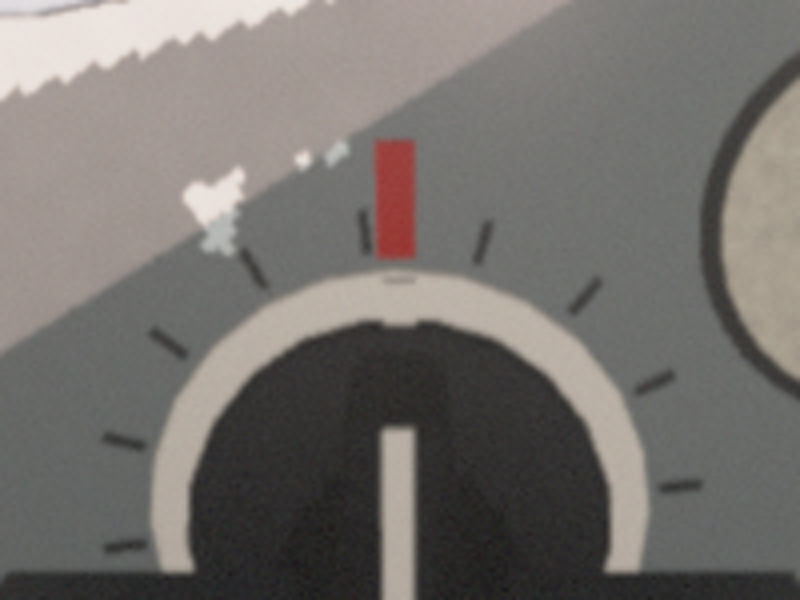

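The pointer at x=398 lines up with the red mark at x=396. I'll ease off the side load, then release.

apply_moves --series '[{"offset":[0,0.007,0],"rot":[0,0,0]},{"offset":[0,0.007,0],"rot":[0,0,0]},{"offset":[0,0.007,0],"rot":[0,0,0]},{"offset":[0,0.007,0],"rot":[0,0,0]}]'

```text
time_s: 5.78
ee_pos: [0.5336, -0.1033, 0.0736]
ee_rot: [[0.0, 0.578, 0.816], [0.001, 0.816, -0.578], [-1.0, 0.001, -0.001]]
ft_force: [1.2, 4.4, -0.0]
opening: 0.0138
```

apply_moves --series '[{"offset":[0,0,0],"rot":[0,0,0]},{"offset":[0,0,0],"rot":[0,0,0]},{"offset":[0,0,0],"rot":[0,0,0]},{"offset":[0,0,0],"rot":[0,0,0]},{"offset":[0,0,0],"rot":[0,0,0]},{"offset":[0,0,0],"rot":[0,0,0]},{"offset":[0,0,0],"rot":[0,0,0]},{"offset":[0,0,0],"rot":[0,0,0]}]' --gripper 100

```text
time_s: 6.45
ee_pos: [0.5334, -0.104, 0.0737]
ee_rot: [[-0.0, 0.578, 0.816], [-0.0, 0.816, -0.578], [-1.0, -0.0, 0.0]]
ft_force: [-0.2, 0.1, -0.2]
opening: 0.0619
```

apply_moves --series '[{"offset":[0,0,0.1],"rot":[0,0,0]},{"offset":[0,0,0.2],"rot":[0,0,0]},{"offset":[0,0,0.3],"rot":[0,0,0]},{"offset":[0,0,0.4],"rot":[0,0,0]},{"offset":[0,0,0.48],"rot":[0,0,0]},{"offset":[0,0,0.48],"rot":[0,0,0]}]'

```text
time_s: 6.95
ee_pos: [0.5366, -0.1048, 0.2247]
ee_rot: [[0.011, 0.578, 0.816], [-0.003, 0.816, -0.578], [-1.0, 0.004, 0.011]]
ft_force: [0.4, -0.8, 1.3]
opening: 0.0944
```

```bash
python3 - <<'E'
from h import *
st(); c=cam("wrist"); crop(c,180,120,380,270,4,"w5");cam("top","t5"); cam("scene","s5")
E
```

```text
t 6.95 p [ 0.5366 -0.1048  0.2247] jaw -35.31 xax [ 0.0108 -0.0033 -0.9999] F [ 0.4 -0.8  1.3] op 0.0944 q [-0.29 -0.12  1.88 -0.    1.37  0.33]
```

View pics/w5.png

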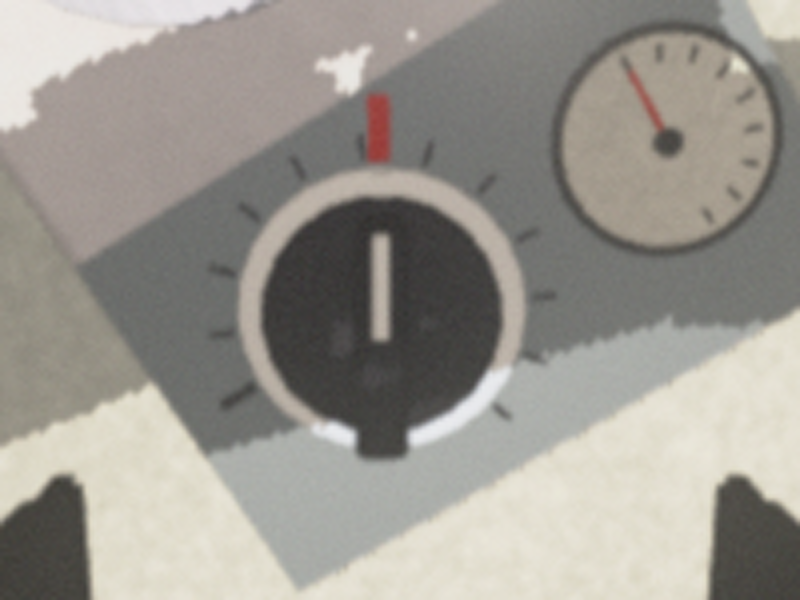

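View pics/t5.png

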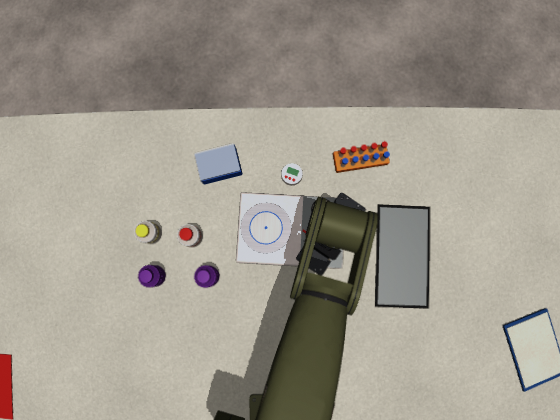

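The dial stays on the mark after release, and the bottles have not moved. Next is the yellow bottle.

apply_moves --series '[{"offset":[0.057,0.817,0],"rot":[0,0,0]},{"offset":[0.057,0.817,0],"rot":[0,0,0]},{"offset":[0.057,0.817,0],"rot":[0,0,0]},{"offset":[0.057,0.817,0],"rot":[0,0,0]},{"offset":[0.057,0.817,0],"rot":[0,0,0]},{"offset":[0.057,0.817,0],"rot":[0,0,0]},{"offset":[0.057,0.817,0],"rot":[0,0,0]}]'

```text
time_s: 7.68
ee_pos: [0.5489, 0.1466, 0.2147]
ee_rot: [[-0.004, 0.573, 0.819], [0.002, 0.82, -0.573], [-1.0, -0.001, -0.005]]
ft_force: [0.2, 0.3, -0.7]
opening: 0.0951
```

apply_moves --series '[{"offset":[0.057,0.817,0],"rot":[0,0,0]},{"offset":[0.057,0.817,0],"rot":[0,0,0]},{"offset":[0.057,0.817,0],"rot":[0,0,0]},{"offset":[0.057,0.817,0],"rot":[0,0,0]},{"offset":[0.057,0.817,0],"rot":[0,0,0]},{"offset":[0.057,0.817,0],"rot":[0,0,0]},{"offset":[0.057,0.817,0],"rot":[0,0,0]},{"offset":[0.057,0.817,0],"rot":[0,0,0]}]'

```text
time_s: 8.35
ee_pos: [0.5664, 0.387, 0.2142]
ee_rot: [[-0.004, 0.576, 0.817], [-0.003, 0.817, -0.576], [-1.0, -0.005, -0.002]]
ft_force: [0.2, -1.1, -0.2]
opening: 0.0951
```

apply_moves --series '[{"offset":[0,0,0],"rot":[0,0,0]},{"offset":[0,0,0],"rot":[0,0,0]},{"offset":[0,0,0],"rot":[0,0,0]},{"offset":[0,0,0],"rot":[0,0,0]}]'

```text
time_s: 8.68
ee_pos: [0.5679, 0.3849, 0.2177]
ee_rot: [[0.0, 0.58, 0.815], [-0.0, 0.815, -0.58], [-1.0, -0.0, 0.0]]
ft_force: [-0.4, 0.6, 0.4]
opening: 0.0954
```

```bash
python3 - <<'E'
from h import *
st(); c=cam("wrist","w6"); print(px(c,[.5674,.387,.104]),px(c,[.5575,.2647,.104])); s=cam("scene","s6")
print(px(s,[.5674,.387,.104]),px(s,[.5575,.2647,.104]))
E
```

```text
t 8.68 p [0.5679 0.3849 0.2177] jaw -35.42 xax [ 0.e+00 -1.e-04 -1.e+00] F [-0.4  0.6  0.4] op 0.0954 q [ 0.52  0.2   1.56 -0.    1.38  1.14]
[278.13513973 207.03253182] [337.21450531 302.73546778]
[472.97979082 252.29455397] [414.27477745 228.14519438]
```

View pics/w6.png

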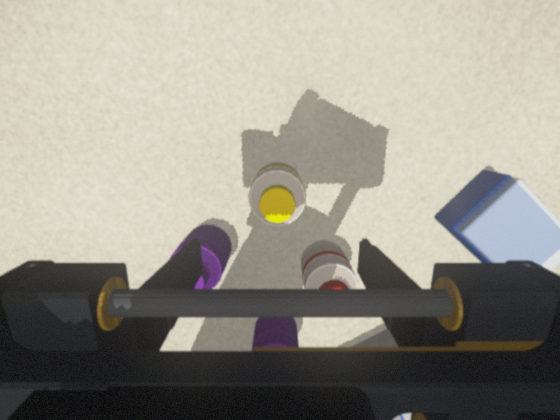

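View pics/s6.png

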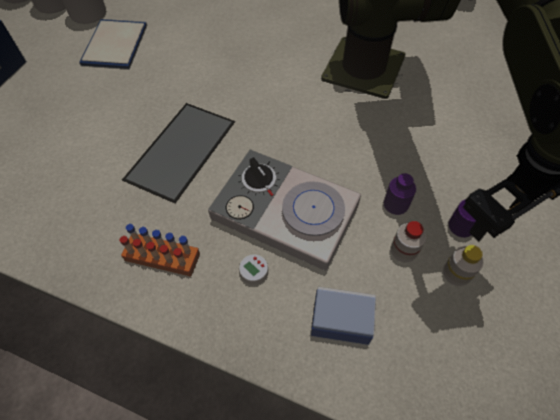

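Yellow cap is at wrist (278,205), predicted (278,207), so it hasn't moved. Descending.

apply_moves --series '[{"offset":[0,0.007,-0.13],"rot":[0,0,0]},{"offset":[0,0.007,-0.25],"rot":[0,0,0]},{"offset":[0,0.007,-0.37],"rot":[0,0,0]},{"offset":[0,0.007,-0.47],"rot":[0,0,0]},{"offset":[0,0.007,-0.55],"rot":[0,0,0]},{"offset":[0,0.007,-0.6],"rot":[0,0,0]},{"offset":[0,0.007,-0.6],"rot":[0,0,0]},{"offset":[0,0.007,-0.6],"rot":[0,0,0]}]'

```text
time_s: 9.45
ee_pos: [0.5677, 0.3882, 0.0376]
ee_rot: [[-0.001, 0.578, 0.816], [-0.0, 0.816, -0.578], [-1.0, -0.001, -0.0]]
ft_force: [0.0, 0.2, 0.8]
opening: 0.0951
```

apply_moves --series '[{"offset":[0,0,0],"rot":[0,0,0]},{"offset":[0,0,0],"rot":[0,0,0]},{"offset":[0,0,0],"rot":[0,0,0]},{"offset":[0,0,0],"rot":[0,0,0]},{"offset":[0,0,0],"rot":[0,0,0]},{"offset":[0,0,0],"rot":[0,0,0]},{"offset":[0,0,0],"rot":[0,0,0]},{"offset":[0,0,0],"rot":[0,0,0]}]' --gripper 0 --grip_force 25

```text
time_s: 10.12
ee_pos: [0.5677, 0.3888, 0.0384]
ee_rot: [[0.0, 0.578, 0.816], [0.001, 0.816, -0.578], [-1.0, 0.001, -0.0]]
ft_force: [-1.9, 0.9, 3.8]
opening: 0.0615
```

apply_moves --series '[{"offset":[0,0,0],"rot":[0,0,0]},{"offset":[0,0,0],"rot":[0,0,0]},{"offset":[0,0,0],"rot":[0,0,0]}]'

```text
time_s: 10.37
ee_pos: [0.5677, 0.3888, 0.0384]
ee_rot: [[0.0, 0.578, 0.816], [0.001, 0.816, -0.578], [-1.0, 0.001, -0.0]]
ft_force: [-3.4, 0.5, 5.2]
opening: 0.0615
```

apply_moves --series '[{"offset":[0,0,0.05],"rot":[0,0,0]},{"offset":[0,0,0.12],"rot":[0,0,0]},{"offset":[0,0,0.22],"rot":[0,0,0]},{"offset":[0,0,0.33],"rot":[0,0,0]},{"offset":[0,0,0.44],"rot":[0,0,0]},{"offset":[0,0,0.5],"rot":[0,0,0]},{"offset":[0,0,0.5],"rot":[0,0,0]},{"offset":[0,0,0.5],"rot":[0,0,0]}]'

```text
time_s: 11.03
ee_pos: [0.568, 0.3883, 0.1883]
ee_rot: [[0.002, 0.578, 0.816], [0.0, 0.816, -0.578], [-1.0, 0.001, 0.001]]
ft_force: [-1.7, 0.2, -3.7]
opening: 0.0616
```

```bash
python3 - <<'E'
from h import *
st(); c=cam("wrist","w7")
E
```

```text
t 11.03 p [0.568  0.3883 0.1883] jaw -35.32 xax [ 1.6e-03  4.0e-04 -1.0e+00] F [-1.7  0.2 -3.7] op 0.0616 q [ 0.52  0.22  1.59 -0.    1.33  1.14]
```

View pics/w7.png

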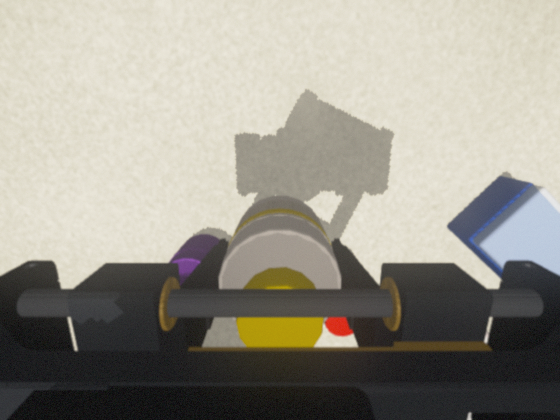

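apply_moves --series '[{"offset":[0.012,-0.07,0],"rot":[0,0,0]},{"offset":[0.012,-0.16,0],"rot":[0,0,0]},{"offset":[0.012,-0.26,0],"rot":[0,0,0]},{"offset":[0.012,-0.36,0],"rot":[0,0,0]},{"offset":[0.012,-0.45,0],"rot":[0,0,0]},{"offset":[0.012,-0.52,0],"rot":[0,0,0]},{"offset":[0.012,-0.56,0],"rot":[0,0,0]},{"offset":[0.012,-0.567,0],"rot":[0,0,0]}]'

```text
time_s: 11.75
ee_pos: [0.5699, 0.216, 0.1845]
ee_rot: [[-0.005, 0.58, 0.815], [-0.002, 0.815, -0.58], [-1.0, -0.004, -0.003]]
ft_force: [0.1, 0.1, -4.5]
opening: 0.0615
```

apply_moves --series '[{"offset":[0.012,-0.07,0],"rot":[0,0,0]},{"offset":[0.012,-0.16,0],"rot":[0,0,0]},{"offset":[0.012,-0.26,0],"rot":[0,0,0]},{"offset":[0.012,-0.36,0],"rot":[0,0,0]},{"offset":[0.012,-0.45,0],"rot":[0,0,0]},{"offset":[0.012,-0.52,0],"rot":[0,0,0]},{"offset":[0.012,-0.56,0],"rot":[0,0,0]},{"offset":[0.012,-0.567,0],"rot":[0,0,0]}]'

```text
time_s: 12.42
ee_pos: [0.5746, 0.0473, 0.1866]
ee_rot: [[-0.002, 0.579, 0.815], [0.0, 0.815, -0.579], [-1.0, -0.001, -0.001]]
ft_force: [-0.0, 0.1, -3.2]
opening: 0.0617
```

apply_moves --series '[{"offset":[0,0,0],"rot":[0,0,0]},{"offset":[0,0,0],"rot":[0,0,0]},{"offset":[0,0,0],"rot":[0,0,0]},{"offset":[0,0,0],"rot":[0,0,0]}]'

```text
time_s: 12.75
ee_pos: [0.5748, 0.0494, 0.1876]
ee_rot: [[-0.0, 0.577, 0.817], [0.0, 0.817, -0.577], [-1.0, 0.0, -0.0]]
ft_force: [0.4, 0.4, -4.1]
opening: 0.0613
```

```bash
python3 - <<'E'
from h import *
st(); s=cam("scene","s8"); cam("top","t8")
print([px(s,[.5753,.0485,z]).round(1) for z in(.079,.15,.254)])
E
```

```text
t 12.75 p [0.5748 0.0494 0.1876] jaw -35.23 xax [-2.e-04  4.e-04 -1.e+00] F [ 0.4  0.4 -4.1] op 0.0613 q [-0.01 -0.02  1.84  0.    1.32  0.61]
[array([313.3, 207.7]), array([315.3, 189.4]), array([318.6, 157.9])]
```

View pics/s8.png

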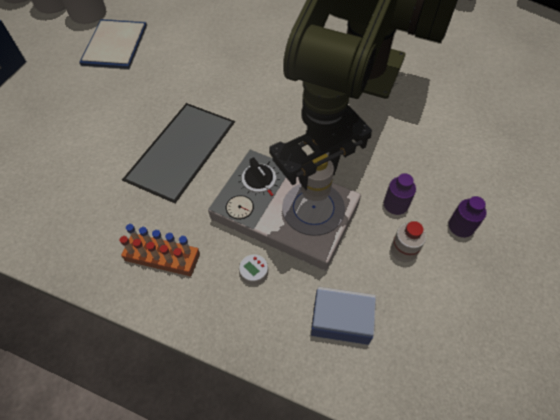

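apply_moves --series '[{"offset":[0,0,-0.06],"rot":[0,0,0]},{"offset":[0,0,-0.12],"rot":[0,0,0]},{"offset":[0,0,-0.18],"rot":[0,0,0]},{"offset":[0,0,-0.21],"rot":[0,0,0]},{"offset":[0,0,-0.23],"rot":[0,0,0]},{"offset":[0,0,-0.24],"rot":[0,0,0]},{"offset":[0,0,-0.25],"rot":[0,0,0]},{"offset":[0,0,-0.25],"rot":[0,0,0]}]'

```text
time_s: 13.52
ee_pos: [0.5753, 0.0484, 0.1134]
ee_rot: [[0.001, 0.578, 0.816], [0.0, 0.816, -0.578], [-1.0, 0.001, 0.001]]
ft_force: [-1.4, 0.6, -1.4]
opening: 0.0616
```

apply_moves --series '[{"offset":[0,0,0],"rot":[0,0,0]},{"offset":[0,0,0],"rot":[0,0,0]},{"offset":[0,0,0],"rot":[0,0,0]}]'

```text
time_s: 13.77
ee_pos: [0.5754, 0.0483, 0.1136]
ee_rot: [[0.002, 0.578, 0.816], [0.0, 0.816, -0.578], [-1.0, 0.001, 0.001]]
ft_force: [-0.3, 0.7, -2.1]
opening: 0.0614
```

```bash
python3 - <<'E'
from h import *
st(); s=cam("scene"); crop(s,210,120,370,270,5,"s9")
E
```

```text
t 13.77 p [0.5754 0.0483 0.1136] jaw -35.32 xax [ 1.6e-03  3.0e-04 -1.0e+00] F [-0.3  0.7 -2.1] op 0.0614 q [-0.01  0.05  1.91  0.    1.18  0.61]
```

View pics/s9.png

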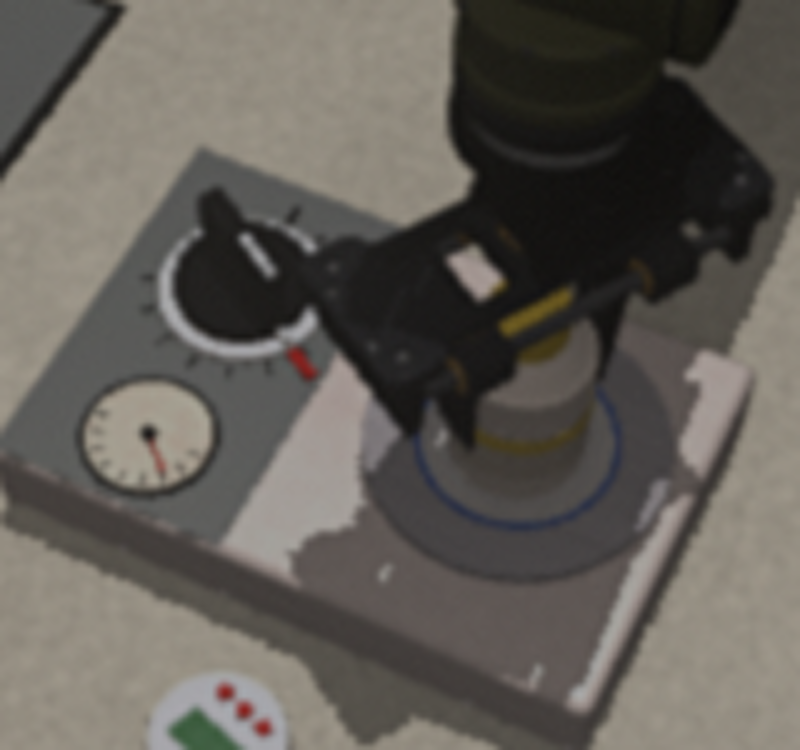

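The needle has swung, so the bottle is on the pan at about half weight. I'll go 3 mm lower and release.

apply_moves --series '[{"offset":[0,0,-0.006],"rot":[0,0,0]},{"offset":[0,0,-0.012],"rot":[0,0,0]},{"offset":[0,0,-0.012],"rot":[0,0,0]},{"offset":[0,0,-0.012],"rot":[0,0,0]}]'

```text
time_s: 14.15
ee_pos: [0.5754, 0.0483, 0.1095]
ee_rot: [[0.001, 0.578, 0.816], [0.0, 0.816, -0.578], [-1.0, 0.001, 0.001]]
ft_force: [0.0, 1.3, 0.5]
opening: 0.0618
```

apply_moves --series '[{"offset":[0,0,0],"rot":[0,0,0]},{"offset":[0,0,0],"rot":[0,0,0]},{"offset":[0,0,0],"rot":[0,0,0]},{"offset":[0,0,0],"rot":[0,0,0]},{"offset":[0,0,0],"rot":[0,0,0]},{"offset":[0,0,0],"rot":[0,0,0]},{"offset":[0,0,0],"rot":[0,0,0]},{"offset":[0,0,0],"rot":[0,0,0]}]' --gripper 100

```text
time_s: 14.82
ee_pos: [0.5748, 0.0482, 0.1091]
ee_rot: [[-0.0, 0.578, 0.816], [-0.0, 0.816, -0.578], [-1.0, -0.0, 0.0]]
ft_force: [-0.1, -0.1, -0.2]
opening: 0.0946
```

apply_moves --series '[{"offset":[0,0,0],"rot":[0,0,0]},{"offset":[0,0,0],"rot":[0,0,0]},{"offset":[0,0,0],"rot":[0,0,0]},{"offset":[0,0,0],"rot":[0,0,0]},{"offset":[0,0,0],"rot":[0,0,0]},{"offset":[0,0,0],"rot":[0,0,0]},{"offset":[0,0,0],"rot":[0,0,0]},{"offset":[0,0,0],"rot":[0,0,0]}]'

```text
time_s: 15.48
ee_pos: [0.5748, 0.0482, 0.1091]
ee_rot: [[-0.0, 0.578, 0.816], [0.0, 0.816, -0.578], [-1.0, 0.0, -0.0]]
ft_force: [-0.4, 0.2, -0.1]
opening: 0.0955
```

```bash
python3 - <<'E'
from h import *
st(); s=cam("scene"); crop(s,210,120,370,270,5,"s10"); cam("wrist","w10")
E
```

```text
t 15.48 p [0.5748 0.0482 0.1091] jaw -35.32 xax [-0.  0. -1.] F [-0.4  0.2 -0.1] op 0.0955 q [-0.01  0.05  1.91  0.    1.18  0.61]
```

View pics/s10.png

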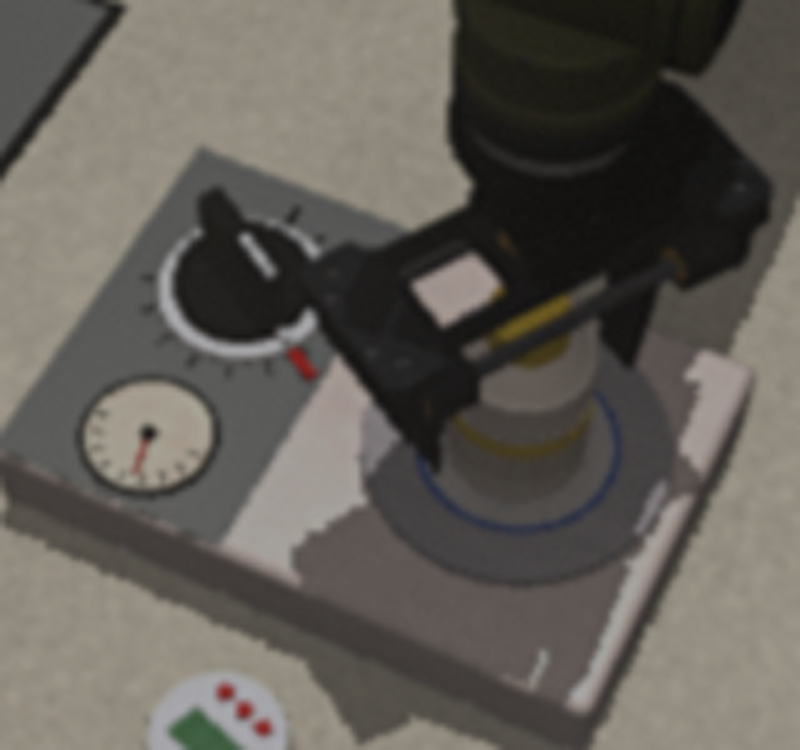

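View pics/w10.png

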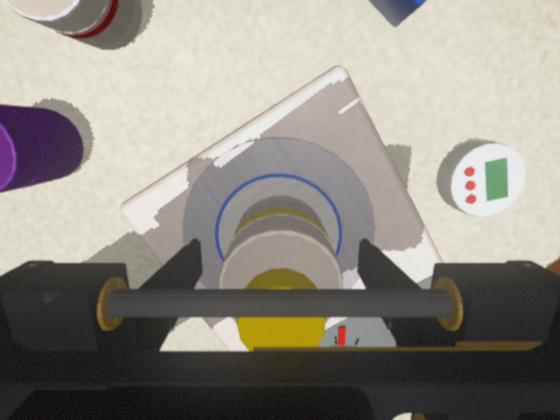

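Yellow stands free in the ring with the ring all round it, fingers clear on both sides. Holding for another two seconds.

apply_moves --series '[{"offset":[0,0,0],"rot":[0,0,0]},{"offset":[0,0,0],"rot":[0,0,0]},{"offset":[0,0,0],"rot":[0,0,0]},{"offset":[0,0,0],"rot":[0,0,0]},{"offset":[0,0,0],"rot":[0,0,0]},{"offset":[0,0,0],"rot":[0,0,0]},{"offset":[0,0,0],"rot":[0,0,0]},{"offset":[0,0,0],"rot":[0,0,0]}]'

```text
time_s: 16.25
ee_pos: [0.5748, 0.0482, 0.109]
ee_rot: [[-0.0, 0.578, 0.816], [0.0, 0.816, -0.578], [-1.0, -0.0, -0.0]]
ft_force: [0.6, -0.4, -1.4]
opening: 0.0949
```

apply_moves --series '[{"offset":[0,0,0],"rot":[0,0,0]},{"offset":[0,0,0],"rot":[0,0,0]},{"offset":[0,0,0],"rot":[0,0,0]},{"offset":[0,0,0],"rot":[0,0,0]},{"offset":[0,0,0],"rot":[0,0,0]},{"offset":[0,0,0],"rot":[0,0,0]},{"offset":[0,0,0],"rot":[0,0,0]},{"offset":[0,0,0],"rot":[0,0,0]}]'

```text
time_s: 16.92
ee_pos: [0.5748, 0.0482, 0.1091]
ee_rot: [[0.0, 0.578, 0.816], [0.0, 0.816, -0.578], [-1.0, 0.0, 0.0]]
ft_force: [0.3, 0.3, -0.6]
opening: 0.0952
```

apply_moves --series '[{"offset":[0,0,0],"rot":[0,0,0]},{"offset":[0,0,0],"rot":[0,0,0]},{"offset":[0,0,0],"rot":[0,0,0]},{"offset":[0,0,0],"rot":[0,0,0]},{"offset":[0,0,0],"rot":[0,0,0]},{"offset":[0,0,0],"rot":[0,0,0]},{"offset":[0,0,0],"rot":[0,0,0]},{"offset":[0,0,0],"rot":[0,0,0]}]'

```text
time_s: 17.58
ee_pos: [0.5748, 0.0482, 0.1091]
ee_rot: [[-0.0, 0.578, 0.816], [-0.0, 0.816, -0.578], [-1.0, -0.0, -0.0]]
ft_force: [-0.5, -0.6, 0.1]
opening: 0.0951
```

```bash
python3 - <<'E'
from h import *
st(); s=cam("scene"); crop(s,210,120,370,270,5,"s11")
E
```

```text
t 17.58 p [0.5748 0.0482 0.1091] jaw -35.31 xax [-0. -0. -1.] F [-0.5 -0.6  0.1] op 0.0951 q [-0.01  0.05  1.91 -0.    1.18  0.61]
```

View pics/s11.png

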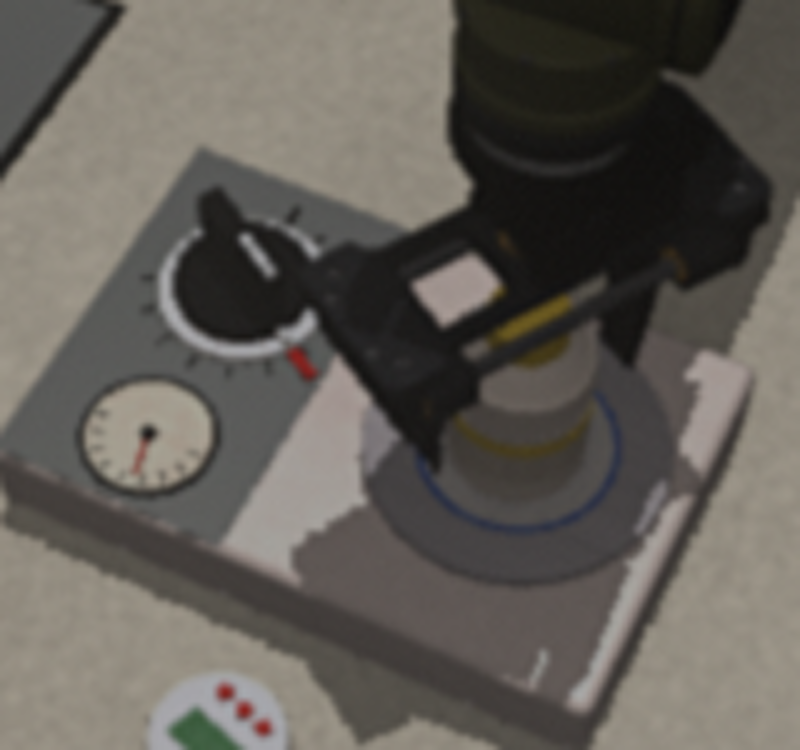

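The needle is steady. Regripping yellow to carry it to the mat.

apply_moves --series '[{"offset":[0,0,0],"rot":[0,0,0]},{"offset":[0,0,0],"rot":[0,0,0]},{"offset":[0,0,0],"rot":[0,0,0]},{"offset":[0,0,0],"rot":[0,0,0]},{"offset":[0,0,0],"rot":[0,0,0]},{"offset":[0,0,0],"rot":[0,0,0]},{"offset":[0,0,0],"rot":[0,0,0]},{"offset":[0,0,0],"rot":[0,0,0]}]' --gripper 0

```text
time_s: 18.3
ee_pos: [0.5749, 0.0481, 0.1091]
ee_rot: [[0.0, 0.578, 0.816], [-0.0, 0.816, -0.578], [-1.0, 0.0, 0.0]]
ft_force: [0.2, 0.4, -0.9]
opening: 0.0616
```

apply_moves --series '[{"offset":[0,0,0],"rot":[0,0,0]},{"offset":[0,0,0],"rot":[0,0,0]},{"offset":[0,0,0.05],"rot":[0,0,0]},{"offset":[0,0,0.12],"rot":[0,0,0]},{"offset":[0,0,0.2],"rot":[0,0,0]},{"offset":[0,0,0.27],"rot":[0,0,0]},{"offset":[0,0,0.27],"rot":[0,0,0]},{"offset":[0,0,0.27],"rot":[0,0,0]}]'

```text
time_s: 18.97
ee_pos: [0.5751, 0.0483, 0.1903]
ee_rot: [[0.001, 0.578, 0.816], [0.0, 0.816, -0.578], [-1.0, 0.001, 0.001]]
ft_force: [-0.4, 0.9, -3.6]
opening: 0.0616
```

apply_moves --series '[{"offset":[-0.028,-0.07,0],"rot":[0,0,0]},{"offset":[-0.028,-0.16,0],"rot":[0,0,0]},{"offset":[-0.028,-0.27,0],"rot":[0,0,0]},{"offset":[-0.028,-0.38,0],"rot":[0,0,0]},{"offset":[-0.028,-0.49,0],"rot":[0,0,0]},{"offset":[-0.028,-0.59,0],"rot":[0,0,0]},{"offset":[-0.028,-0.65,0],"rot":[0,0,0]},{"offset":[-0.028,-0.67,0],"rot":[0,0,0]}]'

```text
time_s: 19.63
ee_pos: [0.5646, -0.1551, 0.1865]
ee_rot: [[-0.005, 0.581, 0.814], [0.001, 0.814, -0.581], [-1.0, -0.002, -0.005]]
ft_force: [-0.3, 0.3, -3.1]
opening: 0.0614
```

apply_moves --series '[{"offset":[-0.028,-0.07,0],"rot":[0,0,0]},{"offset":[-0.028,-0.16,0],"rot":[0,0,0]},{"offset":[-0.028,-0.27,0],"rot":[0,0,0]},{"offset":[-0.028,-0.38,0],"rot":[0,0,0]},{"offset":[-0.028,-0.49,0],"rot":[0,0,0]},{"offset":[-0.028,-0.59,0],"rot":[0,0,0]},{"offset":[-0.028,-0.65,0],"rot":[0,0,0]},{"offset":[-0.028,-0.67,0],"rot":[0,0,0]}]'

```text
time_s: 20.3
ee_pos: [0.5571, -0.3552, 0.1876]
ee_rot: [[-0.003, 0.58, 0.815], [0.002, 0.815, -0.58], [-1.0, -0.0, -0.003]]
ft_force: [-0.2, 1.0, -2.7]
opening: 0.0619
```

apply_moves --series '[{"offset":[0,0,0],"rot":[0,0,0]},{"offset":[0,0,0],"rot":[0,0,0]},{"offset":[0,0,0],"rot":[0,0,0]},{"offset":[0,0,0],"rot":[0,0,0]}]'

```text
time_s: 20.63
ee_pos: [0.5583, -0.3522, 0.1899]
ee_rot: [[-0.0, 0.577, 0.817], [0.001, 0.817, -0.577], [-1.0, 0.0, -0.001]]
ft_force: [0.8, -0.6, -3.5]
opening: 0.0615
```

```bash
python3 - <<'E'
from h import *
st(); s=cam("scene","s12")
E
```

```text
t 20.63 p [ 0.5583 -0.3522  0.1899] jaw -35.22 xax [-2.e-04  7.e-04 -1.e+00] F [ 0.8 -0.6 -3.5] op 0.0615 q [-0.64  0.16  1.65  0.    1.33 -0.03]
```

View pics/s12.png

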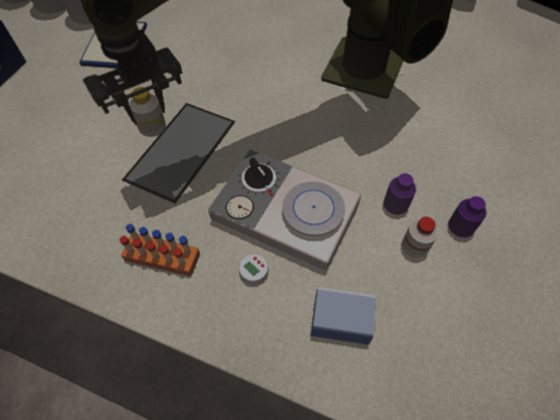

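The red bottle has been knocked aside (cap now at (427,227)) and is still upright; I'll remeasure it. First, lowering yellow.

apply_moves --series '[{"offset":[0,0,-0.1],"rot":[0,0,0]},{"offset":[0,0,-0.2],"rot":[0,0,0]},{"offset":[0,0,-0.3],"rot":[0,0,0]},{"offset":[0,0,-0.39],"rot":[0,0,0]},{"offset":[0,0,-0.44],"rot":[0,0,0]},{"offset":[0,0,-0.47],"rot":[0,0,0]},{"offset":[0,0,-0.485],"rot":[0,0,0]},{"offset":[0,0,-0.485],"rot":[0,0,0]}]'

```text
time_s: 21.35
ee_pos: [0.5583, -0.3537, 0.0447]
ee_rot: [[0.0, 0.578, 0.816], [-0.0, 0.816, -0.578], [-1.0, 0.0, 0.0]]
ft_force: [0.8, -0.4, -4.5]
opening: 0.0623
```

apply_moves --series '[{"offset":[0,0,-0.005],"rot":[0,0,0]},{"offset":[0,0,-0.005],"rot":[0,0,0]},{"offset":[0,0,-0.005],"rot":[0,0,0]}]'

```text
time_s: 21.6
ee_pos: [0.559, -0.3545, 0.0449]
ee_rot: [[0.002, 0.578, 0.816], [-0.002, 0.816, -0.578], [-1.0, -0.0, 0.003]]
ft_force: [-0.1, 0.6, -3.8]
opening: 0.0618
```

```bash
python3 - <<'E'
from h import *
st(); s=cam("scene"); crop(s,80,70,240,220,5,"s13")
E
```

```text
t 21.6 p [ 0.559  -0.3545  0.0449] jaw -35.31 xax [ 0.0024 -0.0018 -1.    ] F [-0.1  0.6 -3.8] op 0.0618 q [-0.65  0.3   1.75 -0.    1.09 -0.03]
```

View pics/s13.png

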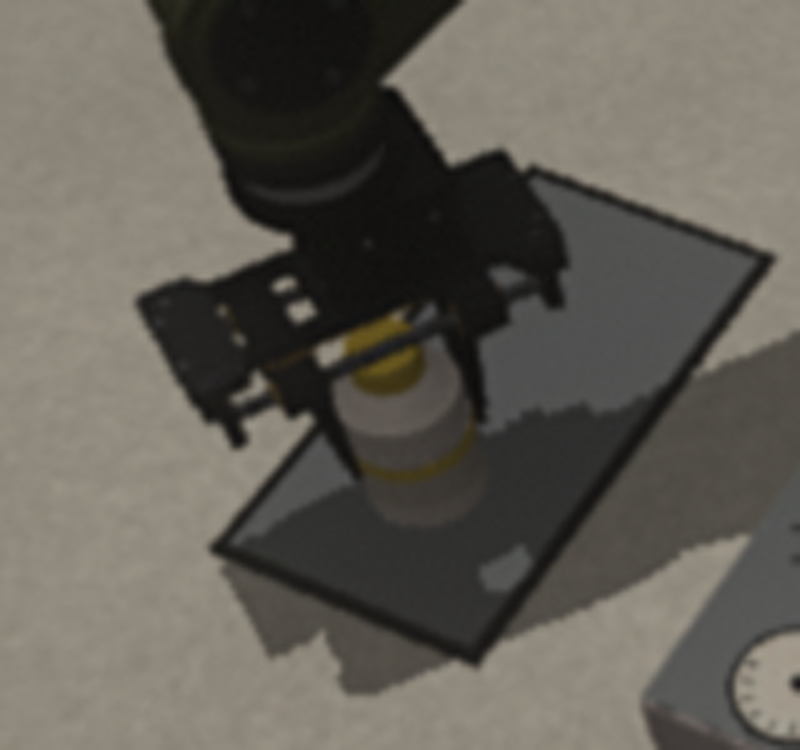

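apply_moves --series '[{"offset":[0,0,-0.008],"rot":[0,0,0]},{"offset":[0,0,-0.012],"rot":[0,0,0]},{"offset":[0,0,-0.012],"rot":[0,0,0]},{"offset":[0,0,-0.012],"rot":[0,0,0]}]'

```text
time_s: 21.98
ee_pos: [0.5583, -0.354, 0.0399]
ee_rot: [[0.001, 0.578, 0.816], [-0.0, 0.816, -0.578], [-1.0, -0.0, 0.001]]
ft_force: [0.2, -0.1, -1.2]
opening: 0.0617
```

apply_moves --series '[{"offset":[0,0,0],"rot":[0,0,0]},{"offset":[0,0,0],"rot":[0,0,0]},{"offset":[0,0,0],"rot":[0,0,0]},{"offset":[0,0,0],"rot":[0,0,0]},{"offset":[0,0,0],"rot":[0,0,0]},{"offset":[0,0,0],"rot":[0,0,0]},{"offset":[0,0,0],"rot":[0,0,0]},{"offset":[0,0,0],"rot":[0,0,0]}]' --gripper 100

```text
time_s: 22.65
ee_pos: [0.558, -0.3538, 0.0394]
ee_rot: [[-0.0, 0.578, 0.816], [0.0, 0.816, -0.578], [-1.0, 0.0, -0.0]]
ft_force: [-0.2, 0.8, 0.4]
opening: 0.0946
```

apply_moves --series '[{"offset":[0,0,0.05],"rot":[0,0,0]},{"offset":[0,0,0.15],"rot":[0,0,0]},{"offset":[0,0,0.26],"rot":[0,0,0]},{"offset":[0,0,0.38],"rot":[0,0,0]},{"offset":[0,0,0.5],"rot":[0,0,0]},{"offset":[0,0,0.6],"rot":[0,0,0]},{"offset":[0,0,0.6],"rot":[0,0,0]},{"offset":[0,0,0.6],"rot":[0,0,0]}]'

```text
time_s: 23.32
ee_pos: [0.5594, -0.3547, 0.2243]
ee_rot: [[0.006, 0.578, 0.816], [-0.004, 0.816, -0.578], [-1.0, -0.0, 0.007]]
ft_force: [-0.1, 0.0, 0.3]
opening: 0.0951
```

```bash
python3 - <<'E'
from h import *
st(); s=cam("scene","s14"); t=cam("top","t14"); crop(s,370,180,500,280,6,"s14c"); crop(t,120,200,240,300,6,"t14c")
E
```

```text
t 23.32 p [ 0.5594 -0.3547  0.2243] jaw -35.31 xax [ 0.0057 -0.0043 -1.    ] F [-0.1  0.   0.3] op 0.0951 q [-0.65  0.14  1.62  0.    1.38 -0.03]
```

View pics/s14.png

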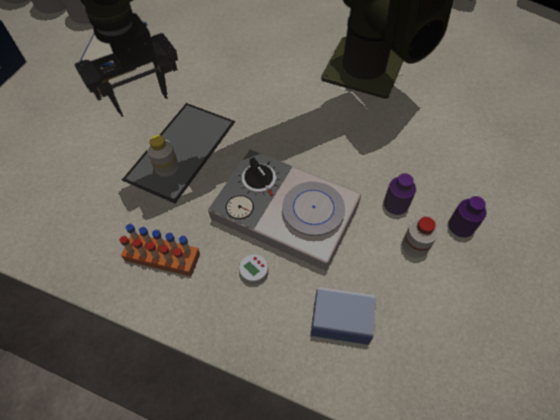

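View pics/t14.png

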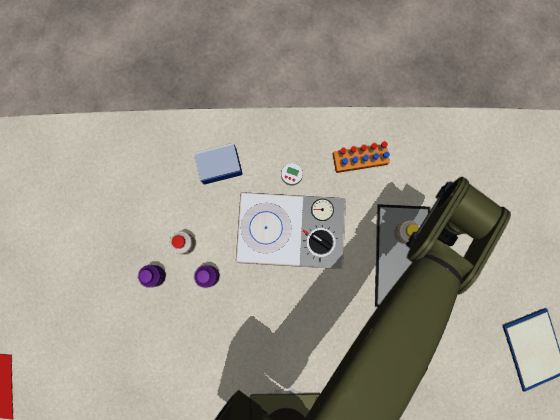

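View pics/s14c.png

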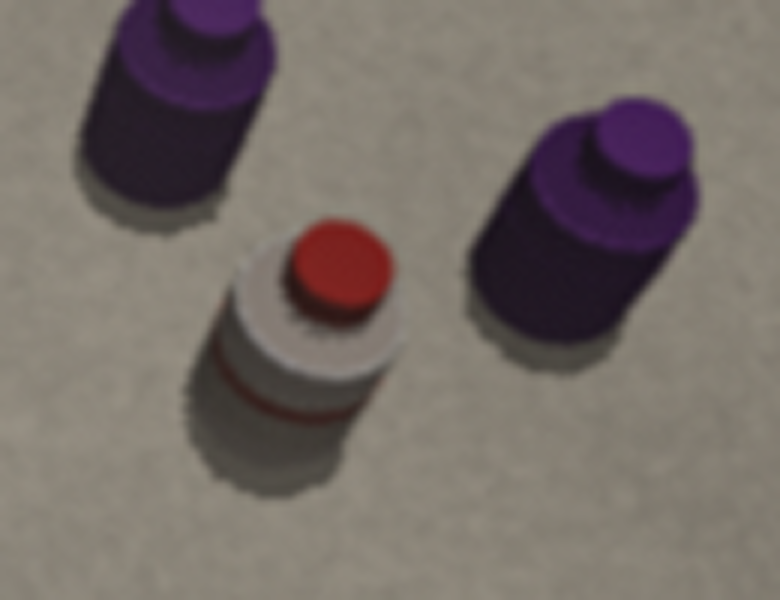

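View pics/t14c.png

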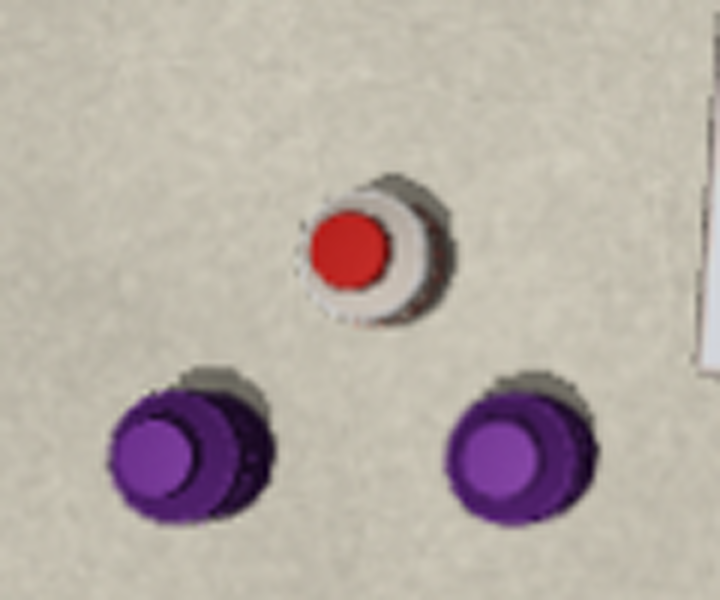

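```bash
python3 - <<'E'
from h import *
t=cam("top"); s=cam("scene")
T=lambda x,y,x0,y0,k:((x+.5)/k+x0-.5,(y+.5)/k+y0-.5)
print(w(t,*T(349,250,120,200,6),.104),w(s,*T(343,264,370,180,6),.104))
print(w(s,157,142,.107))
E
```

```text
[0.53683509 0.2852497  0.104     ] [0.53668906 0.28621616 0.104     ]
[ 0.56162538 -0.35069069  0.107     ]
```

Both views put red at (0.537, 0.286). Yellow stands on the mat at (0.562, -0.351). Going to red.

apply_moves --series '[{"offset":[-0.024,0.711,0],"rot":[0,0,0]},{"offset":[-0.024,0.711,0],"rot":[0,0,0]},{"offset":[-0.024,0.711,0],"rot":[0,0,0]},{"offset":[-0.024,0.711,0],"rot":[0,0,0]},{"offset":[-0.024,0.711,0],"rot":[0,0,0]},{"offset":[-0.024,0.711,0],"rot":[0,0,0]}]'

```text
time_s: 24.02
ee_pos: [0.5495, -0.1349, 0.2175]
ee_rot: [[-0.003, 0.574, 0.819], [0.004, 0.819, -0.574], [-1.0, 0.001, -0.005]]
ft_force: [0.5, 0.3, 0.0]
opening: 0.0951
```

apply_moves --series '[{"offset":[-0.024,0.711,0],"rot":[0,0,0]},{"offset":[-0.024,0.711,0],"rot":[0,0,0]},{"offset":[-0.024,0.711,0],"rot":[0,0,0]},{"offset":[-0.024,0.711,0],"rot":[0,0,0]},{"offset":[-0.024,0.711,0],"rot":[0,0,0]},{"offset":[-0.024,0.711,0],"rot":[0,0,0]}]'

```text
time_s: 24.52
ee_pos: [0.5423, 0.0777, 0.2179]
ee_rot: [[-0.003, 0.574, 0.819], [0.002, 0.819, -0.574], [-1.0, 0.0, -0.004]]
ft_force: [1.0, -0.4, 0.2]
opening: 0.0951
```

apply_moves --series '[{"offset":[-0.024,0.711,0],"rot":[0,0,0]},{"offset":[-0.024,0.711,0],"rot":[0,0,0]},{"offset":[-0.024,0.711,0],"rot":[0,0,0]},{"offset":[-0.024,0.711,0],"rot":[0,0,0]},{"offset":[-0.024,0.711,0],"rot":[0,0,0]},{"offset":[-0.024,0.711,0],"rot":[0,0,0]},{"offset":[-0.024,0.711,0],"rot":[0,0,0]},{"offset":[-0.024,0.711,0],"rot":[0,0,0]}]'

```text
time_s: 25.18
ee_pos: [0.5363, 0.2851, 0.2181]
ee_rot: [[-0.002, 0.578, 0.816], [-0.002, 0.816, -0.578], [-1.0, -0.003, -0.001]]
ft_force: [0.1, -0.4, 0.5]
opening: 0.0951
```

apply_moves --series '[{"offset":[0,0,0],"rot":[0,0,0]},{"offset":[0,0,0],"rot":[0,0,0]},{"offset":[0,0,0],"rot":[0,0,0]}]'

```text
time_s: 25.43
ee_pos: [0.5368, 0.2845, 0.2194]
ee_rot: [[-0.0, 0.58, 0.815], [-0.0, 0.815, -0.58], [-1.0, -0.0, 0.0]]
ft_force: [1.0, 0.8, 0.0]
opening: 0.0951
```

```bash
python3 - <<'E'
from h import *
st(); c=cam("wrist","w15"); print(px(c,[.5368,.2857,.104]))
E
```

```text
t 25.43 p [0.5368 0.2845 0.2194] jaw -35.44 xax [-0.e+00 -2.e-04 -1.e+00] F [1.  0.8 0. ] op 0.0951 q [ 0.4   0.03  1.74 -0.    1.37  1.02]
[279.08501075 207.022613  ]
```

View pics/w15.png

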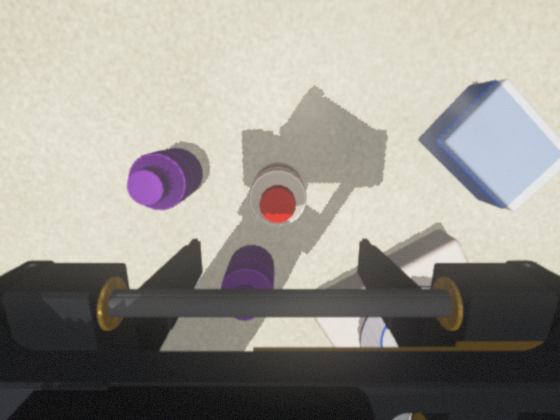

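Red cap at wrist (278,204), predicted (279,207), and clear on both jaw sides. Grasping and lifting.

apply_moves --series '[{"offset":[0,0.003,-0.13],"rot":[0,0,0]},{"offset":[0,0.003,-0.25],"rot":[0,0,0]},{"offset":[0,0.003,-0.37],"rot":[0,0,0]},{"offset":[0,0.003,-0.47],"rot":[0,0,0]},{"offset":[0,0.003,-0.55],"rot":[0,0,0]},{"offset":[0,0.003,-0.605],"rot":[0,0,0]},{"offset":[0,0.003,-0.605],"rot":[0,0,0]},{"offset":[0,0.003,-0.605],"rot":[0,0,0]}]'

```text
time_s: 26.15
ee_pos: [0.536, 0.2862, 0.0373]
ee_rot: [[-0.002, 0.579, 0.816], [-0.001, 0.816, -0.579], [-1.0, -0.002, -0.001]]
ft_force: [-0.2, 0.1, 0.3]
opening: 0.0954
```

apply_moves --series '[{"offset":[0,0,0],"rot":[0,0,0]},{"offset":[0,0,0],"rot":[0,0,0]},{"offset":[0,0,0],"rot":[0,0,0]},{"offset":[0,0,0],"rot":[0,0,0]},{"offset":[0,0,0],"rot":[0,0,0]},{"offset":[0,0,0],"rot":[0,0,0]},{"offset":[0,0,0],"rot":[0,0,0]},{"offset":[0,0,0],"rot":[0,0,0]}]' --gripper 0

```text
time_s: 26.82
ee_pos: [0.5365, 0.2874, 0.0387]
ee_rot: [[0.0, 0.578, 0.816], [0.001, 0.816, -0.578], [-1.0, 0.001, -0.0]]
ft_force: [-2.4, 0.6, 5.2]
opening: 0.0617
```

apply_moves --series '[{"offset":[0,0,0],"rot":[0,0,0]},{"offset":[0,0,0],"rot":[0,0,0]},{"offset":[0,0,0.06],"rot":[0,0,0]},{"offset":[0,0,0.15],"rot":[0,0,0]},{"offset":[0,0,0.26],"rot":[0,0,0]},{"offset":[0,0,0.38],"rot":[0,0,0]},{"offset":[0,0,0.48],"rot":[0,0,0]},{"offset":[0,0,0.5],"rot":[0,0,0]}]'

```text
time_s: 27.48
ee_pos: [0.5391, 0.2879, 0.1935]
ee_rot: [[0.009, 0.578, 0.816], [0.003, 0.816, -0.578], [-1.0, 0.008, 0.005]]
ft_force: [1.5, 0.7, -1.5]
opening: 0.0616
```

apply_moves --series '[{"offset":[0,0,0],"rot":[0,0,0]},{"offset":[0,0,0],"rot":[0,0,0]},{"offset":[0,0,0],"rot":[0,0,0]}]'

```text
time_s: 27.73
ee_pos: [0.5346, 0.2861, 0.1837]
ee_rot: [[-0.006, 0.578, 0.816], [-0.003, 0.816, -0.578], [-1.0, -0.006, -0.003]]
ft_force: [-0.3, -0.1, -4.2]
opening: 0.0618
```

```bash
python3 - <<'E'
from h import *
st(); c=cam("wrist","w16")
E
```

```text
t 27.73 p [0.5346 0.2861 0.1837] jaw -35.32 xax [-0.0058 -0.0026 -1.    ] F [-0.3 -0.1 -4.2] op 0.0618 q [ 0.4   0.05  1.78 -0.    1.32  1.02]
```

View pics/w16.png

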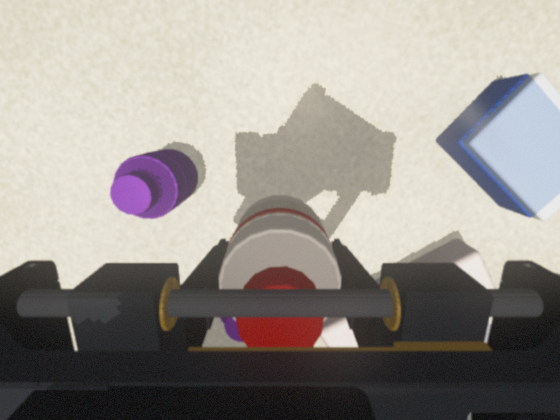

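Red is held upright. Carrying it to the pan.

apply_moves --series '[{"offset":[0.02,-0.1,0],"rot":[0,0,0]},{"offset":[0.04,-0.22,0],"rot":[0,0,0]},{"offset":[0.06,-0.34,0],"rot":[0,0,0]},{"offset":[0.075,-0.46,0],"rot":[0,0,0]},{"offset":[0.09,-0.58,0],"rot":[0,0,0]},{"offset":[0.11,-0.69,0],"rot":[0,0,0]},{"offset":[0.12,-0.76,0],"rot":[0,0,0]},{"offset":[0.128,-0.793,0],"rot":[0,0,0]}]'

```text
time_s: 28.45
ee_pos: [0.5738, 0.0462, 0.1852]
ee_rot: [[-0.004, 0.58, 0.814], [-0.001, 0.814, -0.581], [-1.0, -0.003, -0.003]]
ft_force: [-0.7, -0.3, -3.8]
opening: 0.062
```

apply_moves --series '[{"offset":[0,0,0],"rot":[0,0,0]},{"offset":[0,0,0],"rot":[0,0,0]},{"offset":[0,0,0],"rot":[0,0,0]},{"offset":[0,0,0],"rot":[0,0,0]},{"offset":[0,0,0],"rot":[0,0,0]},{"offset":[0,0,0],"rot":[0,0,0]}]'

```text
time_s: 28.95
ee_pos: [0.5747, 0.0501, 0.188]
ee_rot: [[0.0, 0.577, 0.817], [0.0, 0.817, -0.577], [-1.0, 0.0, -0.0]]
ft_force: [-0.5, -0.1, -3.6]
opening: 0.0615
```

apply_moves --series '[{"offset":[0,-0.003,-0.06],"rot":[0,0,0]},{"offset":[0,-0.003,-0.12],"rot":[0,0,0]},{"offset":[0,-0.003,-0.18],"rot":[0,0,0]},{"offset":[0,-0.003,-0.21],"rot":[0,0,0]},{"offset":[0,-0.003,-0.23],"rot":[0,0,0]},{"offset":[0,-0.003,-0.245],"rot":[0,0,0]},{"offset":[0,-0.003,-0.257],"rot":[0,0,0]},{"offset":[0,-0.003,-0.262],"rot":[0,0,0]}]'

```text
time_s: 29.62
ee_pos: [0.5752, 0.0484, 0.1103]
ee_rot: [[0.001, 0.578, 0.816], [0.0, 0.816, -0.578], [-1.0, 0.001, 0.0]]
ft_force: [-3.7, -0.2, 1.3]
opening: 0.0617
```

apply_moves --series '[{"offset":[0,0,0],"rot":[0,0,0]},{"offset":[0,0,0],"rot":[0,0,0]},{"offset":[0,0,0],"rot":[0,0,0]},{"offset":[0,0,0],"rot":[0,0,0]}]'

```text
time_s: 29.95
ee_pos: [0.5753, 0.0484, 0.1101]
ee_rot: [[0.001, 0.578, 0.816], [0.0, 0.816, -0.578], [-1.0, 0.001, 0.001]]
ft_force: [-1.6, 1.4, 0.2]
opening: 0.0614
```

Load is fully on the pan. Releasing and waiting.

apply_moves --series '[{"offset":[0,0,0],"rot":[0,0,0]},{"offset":[0,0,0],"rot":[0,0,0]},{"offset":[0,0,0],"rot":[0,0,0]},{"offset":[0,0,0],"rot":[0,0,0]},{"offset":[0,0,0],"rot":[0,0,0]},{"offset":[0,0,0],"rot":[0,0,0]},{"offset":[0,0,0],"rot":[0,0,0]},{"offset":[0,0,0],"rot":[0,0,0]}]' --gripper 100

```text
time_s: 30.62
ee_pos: [0.5749, 0.0482, 0.1094]
ee_rot: [[0.0, 0.578, 0.816], [-0.0, 0.816, -0.578], [-1.0, 0.0, 0.0]]
ft_force: [0.6, 0.6, 0.5]
opening: 0.0948
```

apply_moves --series '[{"offset":[0,0,0],"rot":[0,0,0]},{"offset":[0,0,0],"rot":[0,0,0]},{"offset":[0,0,0],"rot":[0,0,0]},{"offset":[0,0,0],"rot":[0,0,0]},{"offset":[0,0,0],"rot":[0,0,0]},{"offset":[0,0,0],"rot":[0,0,0]},{"offset":[0,0,0],"rot":[0,0,0]},{"offset":[0,0,0],"rot":[0,0,0]}]'

```text
time_s: 31.28
ee_pos: [0.5748, 0.0482, 0.1094]
ee_rot: [[0.0, 0.578, 0.816], [0.0, 0.816, -0.578], [-1.0, 0.0, 0.0]]
ft_force: [-0.4, 0.2, -0.3]
opening: 0.0953
```

apply_moves --series '[{"offset":[0,0,0],"rot":[0,0,0]},{"offset":[0,0,0],"rot":[0,0,0]},{"offset":[0,0,0],"rot":[0,0,0]},{"offset":[0,0,0],"rot":[0,0,0]},{"offset":[0,0,0],"rot":[0,0,0]},{"offset":[0,0,0],"rot":[0,0,0]},{"offset":[0,0,0],"rot":[0,0,0]},{"offset":[0,0,0],"rot":[0,0,0]}]'

```text
time_s: 31.95
ee_pos: [0.5748, 0.0482, 0.1093]
ee_rot: [[-0.0, 0.578, 0.816], [0.0, 0.816, -0.578], [-1.0, 0.0, -0.0]]
ft_force: [-0.4, 0.0, 0.1]
opening: 0.0952
```

apply_moves --series '[{"offset":[0,0,0],"rot":[0,0,0]},{"offset":[0,0,0],"rot":[0,0,0]},{"offset":[0,0,0],"rot":[0,0,0]},{"offset":[0,0,0],"rot":[0,0,0]},{"offset":[0,0,0],"rot":[0,0,0]},{"offset":[0,0,0],"rot":[0,0,0]},{"offset":[0,0,0],"rot":[0,0,0]},{"offset":[0,0,0],"rot":[0,0,0]}]'

```text
time_s: 32.62
ee_pos: [0.5748, 0.0482, 0.1094]
ee_rot: [[0.0, 0.578, 0.816], [-0.0, 0.816, -0.578], [-1.0, 0.0, 0.0]]
ft_force: [0.4, 0.2, 0.9]
opening: 0.0948
```

apply_moves --series '[{"offset":[0,0,0],"rot":[0,0,0]},{"offset":[0,0,0],"rot":[0,0,0]},{"offset":[0,0,0],"rot":[0,0,0]},{"offset":[0,0,0],"rot":[0,0,0]},{"offset":[0,0,0],"rot":[0,0,0]},{"offset":[0,0,0],"rot":[0,0,0]},{"offset":[0,0,0],"rot":[0,0,0]},{"offset":[0,0,0],"rot":[0,0,0]}]'

```text
time_s: 33.28
ee_pos: [0.5748, 0.0482, 0.1093]
ee_rot: [[-0.0, 0.578, 0.816], [0.0, 0.816, -0.578], [-1.0, -0.0, -0.0]]
ft_force: [-0.3, 0.9, 1.6]
opening: 0.0953
```

```bash
python3 - <<'E'
from h import *
st(); s=cam("scene","s17f"); crop(s,210,120,370,270,5,"s17"); cam("wrist","w17")
E
```

```text
t 33.28 p [0.5748 0.0482 0.1093] jaw -35.32 xax [-0.  0. -1.] F [-0.3  0.9  1.6] op 0.0953 q [-0.01  0.05  1.91  0.    1.18  0.61]
```

View pics/s17.png

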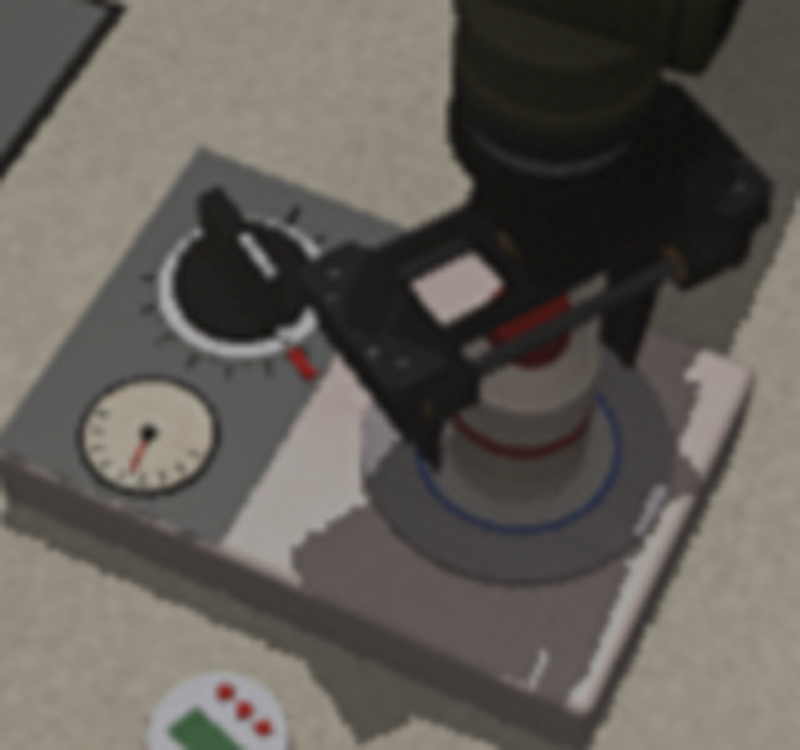

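View pics/w17.png

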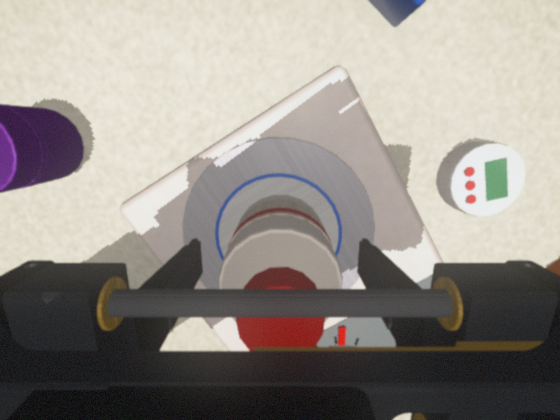

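View pics/s17f.png

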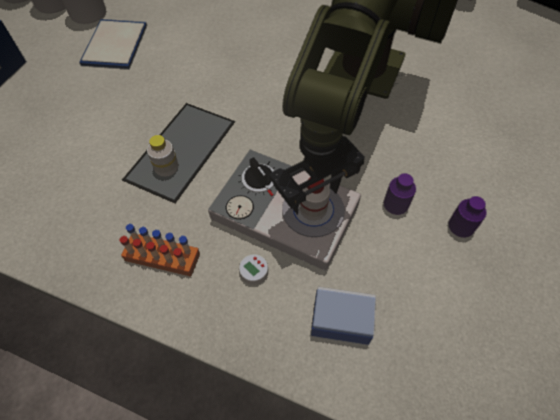

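Red weighed: inside the ring, needle steady, dial still on the mark, yellow standing on the mat. Now moving red to the mat at (0.428, -0.347).

apply_moves --series '[{"offset":[0,0,0],"rot":[0,0,0]},{"offset":[0,0,0],"rot":[0,0,0]},{"offset":[0,0,0],"rot":[0,0,0]},{"offset":[0,0,0],"rot":[0,0,0]},{"offset":[0,0,0],"rot":[0,0,0]},{"offset":[0,0,0],"rot":[0,0,0]},{"offset":[0,0,0],"rot":[0,0,0]},{"offset":[0,0,0],"rot":[0,0,0]}]' --gripper 0

```text
time_s: 34.05
ee_pos: [0.5749, 0.0482, 0.1094]
ee_rot: [[0.0, 0.578, 0.816], [-0.0, 0.816, -0.578], [-1.0, 0.0, 0.0]]
ft_force: [0.6, 0.1, 0.1]
opening: 0.0617
```

apply_moves --series '[{"offset":[0,0,0],"rot":[0,0,0]},{"offset":[0,0,0],"rot":[0,0,0]},{"offset":[0,0,0.05],"rot":[0,0,0]},{"offset":[0,0,0.12],"rot":[0,0,0]},{"offset":[0,0,0.2],"rot":[0,0,0]},{"offset":[0,0,0.27],"rot":[0,0,0]},{"offset":[0,0,0.27],"rot":[0,0,0]},{"offset":[0,0,0.27],"rot":[0,0,0]}]'

```text
time_s: 34.72
ee_pos: [0.5751, 0.0482, 0.1906]
ee_rot: [[0.001, 0.578, 0.816], [0.0, 0.816, -0.578], [-1.0, 0.001, 0.001]]
ft_force: [-0.1, -0.4, -3.4]
opening: 0.0619
```

apply_moves --series '[{"offset":[-0.03,-0.07,0],"rot":[0,0,0]},{"offset":[-0.06,-0.16,0],"rot":[0,0,0]},{"offset":[-0.1,-0.27,0],"rot":[0,0,0]},{"offset":[-0.14,-0.38,0],"rot":[0,0,0]},{"offset":[-0.18,-0.49,0],"rot":[0,0,0]},{"offset":[-0.22,-0.59,0],"rot":[0,0,0]},{"offset":[-0.24,-0.65,0],"rot":[0,0,0]},{"offset":[-0.245,-0.66,0],"rot":[0,0,0]}]'

```text
time_s: 35.38
ee_pos: [0.4987, -0.152, 0.1871]
ee_rot: [[-0.005, 0.581, 0.814], [0.001, 0.814, -0.581], [-1.0, -0.002, -0.004]]
ft_force: [-0.3, 0.5, -3.4]
opening: 0.0614
```

apply_moves --series '[{"offset":[-0.03,-0.07,0],"rot":[0,0,0]},{"offset":[-0.06,-0.16,0],"rot":[0,0,0]},{"offset":[-0.1,-0.27,0],"rot":[0,0,0]},{"offset":[-0.14,-0.38,0],"rot":[0,0,0]},{"offset":[-0.18,-0.49,0],"rot":[0,0,0]},{"offset":[-0.22,-0.59,0],"rot":[0,0,0]},{"offset":[-0.24,-0.65,0],"rot":[0,0,0]},{"offset":[-0.245,-0.66,0],"rot":[0,0,0]}]'

```text
time_s: 36.05
ee_pos: [0.4262, -0.3493, 0.1878]
ee_rot: [[-0.003, 0.581, 0.814], [0.002, 0.814, -0.581], [-1.0, -0.0, -0.003]]
ft_force: [-0.1, 1.0, -3.1]
opening: 0.0616
```

apply_moves --series '[{"offset":[0,0,0],"rot":[0,0,0]},{"offset":[0,0,0],"rot":[0,0,0]},{"offset":[0,0,0],"rot":[0,0,0]},{"offset":[0,0,0],"rot":[0,0,0]}]'

```text
time_s: 36.38
ee_pos: [0.4283, -0.3464, 0.1899]
ee_rot: [[-0.0, 0.577, 0.817], [0.001, 0.817, -0.577], [-1.0, 0.001, -0.001]]
ft_force: [0.0, 0.0, -3.8]
opening: 0.0617
```

```bash
python3 - <<'E'
from h import *
st(); s=cam("scene","s18")
E
```

```text
t 36.38 p [ 0.4283 -0.3464  0.1899] jaw -35.22 xax [-3.e-04  9.e-04 -1.e+00] F [ 0.   0.  -3.8] op 0.0617 q [-0.78 -0.08  1.9   0.    1.32 -0.16]
```

View pics/s18.png

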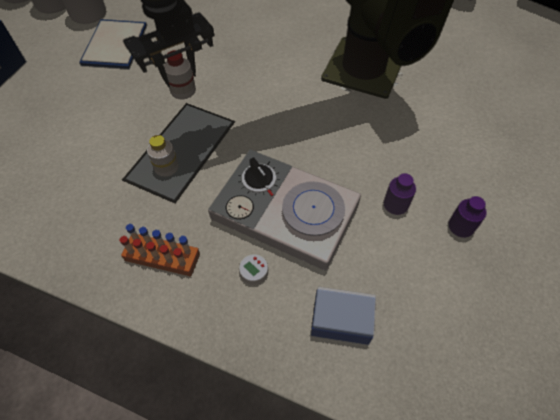

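apply_moves --series '[{"offset":[0,0,-0.1],"rot":[0,0,0]},{"offset":[0,0,-0.2],"rot":[0,0,0]},{"offset":[0,0,-0.3],"rot":[0,0,0]},{"offset":[0,0,-0.39],"rot":[0,0,0]},{"offset":[0,0,-0.44],"rot":[0,0,0]},{"offset":[0,0,-0.47],"rot":[0,0,0]},{"offset":[0,0,-0.485],"rot":[0,0,0]},{"offset":[0,0,-0.49],"rot":[0,0,0]}]'

```text
time_s: 37.1
ee_pos: [0.4282, -0.3476, 0.0433]
ee_rot: [[0.0, 0.578, 0.816], [0.0, 0.816, -0.578], [-1.0, 0.0, -0.0]]
ft_force: [-0.2, -0.5, -3.8]
opening: 0.0618
```

apply_moves --series '[{"offset":[0,0,-0.006],"rot":[0,0,0]},{"offset":[0,0,-0.012],"rot":[0,0,0]},{"offset":[0,0,-0.012],"rot":[0,0,0]},{"offset":[0,0,-0.012],"rot":[0,0,0]}]'

```text
time_s: 37.43
ee_pos: [0.4283, -0.3482, 0.0407]
ee_rot: [[0.001, 0.578, 0.816], [-0.001, 0.816, -0.578], [-1.0, -0.0, 0.002]]
ft_force: [0.1, 1.0, -3.4]
opening: 0.0617
```

apply_moves --series '[{"offset":[0,0,-0.004],"rot":[0,0,0]},{"offset":[0,0,-0.007],"rot":[0,0,0]},{"offset":[0,0,-0.007],"rot":[0,0,0]},{"offset":[0,0,-0.007],"rot":[0,0,0]}]'

```text
time_s: 37.77
ee_pos: [0.4285, -0.3484, 0.0404]
ee_rot: [[0.0, 0.578, 0.816], [-0.0, 0.816, -0.578], [-1.0, -0.0, 0.001]]
ft_force: [-3.5, 2.7, 8.5]
opening: 0.0617
```

Contact with the mat (8.5 N up). Releasing and lifting.

apply_moves --series '[{"offset":[0,0,0.005],"rot":[0,0,0]},{"offset":[0,0,0.005],"rot":[0,0,0]},{"offset":[0,0,0.005],"rot":[0,0,0]}]'

```text
time_s: 38.02
ee_pos: [0.4285, -0.3484, 0.0404]
ee_rot: [[0.001, 0.578, 0.816], [-0.001, 0.816, -0.578], [-1.0, -0.0, 0.002]]
ft_force: [-0.5, 1.4, 4.8]
opening: 0.0621
```

apply_moves --series '[{"offset":[0,0,0],"rot":[0,0,0]},{"offset":[0,0,0],"rot":[0,0,0]},{"offset":[0,0,0],"rot":[0,0,0]},{"offset":[0,0,0],"rot":[0,0,0]},{"offset":[0,0,0],"rot":[0,0,0]},{"offset":[0,0,0],"rot":[0,0,0]},{"offset":[0,0,0],"rot":[0,0,0]},{"offset":[0,0,0],"rot":[0,0,0]}]' --gripper 100

```text
time_s: 38.68
ee_pos: [0.4278, -0.3478, 0.0391]
ee_rot: [[-0.0, 0.578, 0.816], [0.0, 0.816, -0.578], [-1.0, 0.0, -0.0]]
ft_force: [-0.5, 0.3, 0.2]
opening: 0.0945
```

apply_moves --series '[{"offset":[0,0,0.05],"rot":[0,0,0]},{"offset":[0,0,0.15],"rot":[0,0,0]},{"offset":[0,0,0.26],"rot":[0,0,0]},{"offset":[0,0,0.38],"rot":[0,0,0]},{"offset":[0,0,0.5],"rot":[0,0,0]},{"offset":[0,0,0.6],"rot":[0,0,0]},{"offset":[0,0,0.6],"rot":[0,0,0]},{"offset":[0,0,0.6],"rot":[0,0,0]}]'

```text
time_s: 39.35
ee_pos: [0.4289, -0.3488, 0.2221]
ee_rot: [[0.004, 0.578, 0.816], [-0.004, 0.816, -0.578], [-1.0, -0.001, 0.005]]
ft_force: [0.3, -0.2, -0.4]
opening: 0.0952
```

```bash
python3 - <<'E'
from h import *
st(); s=cam("scene"); crop(s,80,80,290,230,3.8,"s19"); c=cam("wrist","w19")
E
```

```text
t 39.35 p [ 0.4289 -0.3488  0.2221] jaw -35.32 xax [ 0.0039 -0.0039 -1.    ] F [ 0.3 -0.2 -0.4] op 0.0952 q [-0.78 -0.1   1.86  0.    1.37 -0.16]
```

View pics/s19.png

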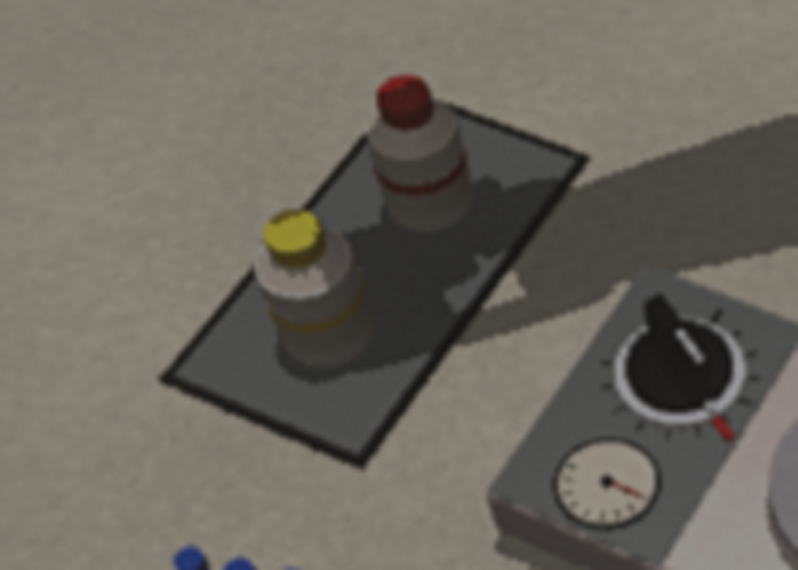

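View pics/w19.png

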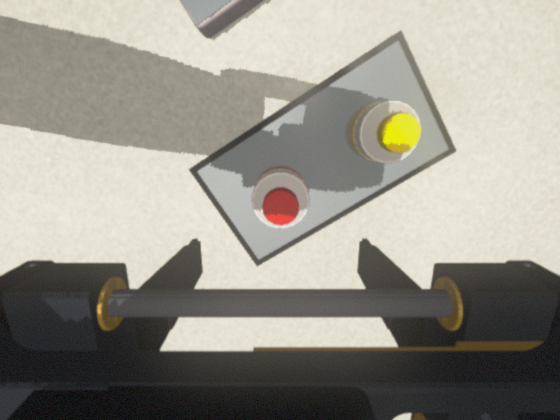

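Both bottles stand upright well inside the mat. Back to the dial, jaw angle unchanged at -35.3°.

apply_moves --series '[{"offset":[0.352,0.815,0],"rot":[0,0,0]},{"offset":[0.352,0.815,0],"rot":[0,0,0]},{"offset":[0.352,0.815,0],"rot":[0,0,0]},{"offset":[0.352,0.815,0],"rot":[0,0,0]},{"offset":[0.352,0.815,0],"rot":[0,0,0]},{"offset":[0.352,0.815,0],"rot":[0,0,0]},{"offset":[0.352,0.815,0],"rot":[0,0,0]},{"offset":[0.352,0.815,0],"rot":[0,0,0]}]'

```text
time_s: 40.12
ee_pos: [0.5332, -0.0997, 0.2164]
ee_rot: [[-0.004, 0.574, 0.819], [0.002, 0.819, -0.574], [-1.0, -0.001, -0.005]]
ft_force: [-1.1, -0.3, 0.6]
opening: 0.0952
```

apply_moves --series '[{"offset":[0,0,0],"rot":[0,0,0]},{"offset":[0,0,0],"rot":[0,0,0]},{"offset":[0,0,0],"rot":[0,0,0]},{"offset":[0,0,0],"rot":[0,0,0]}]'

```text
time_s: 40.45
ee_pos: [0.5329, -0.1045, 0.2187]
ee_rot: [[-0.001, 0.58, 0.815], [0.0, 0.815, -0.58], [-1.0, -0.0, -0.001]]
ft_force: [0.0, -0.6, -0.5]
opening: 0.0948
```

```bash
python3 - <<'E'
from h import *
st(); c=cam("wrist"); crop(c,180,120,380,270,4,"w20")
E
```

```text
t 40.45 p [ 0.5329 -0.1045  0.2187] jaw -35.43 xax [-8.e-04  1.e-04 -1.e+00] F [ 0.  -0.6 -0.5] op 0.0948 q [-0.29 -0.12  1.88 -0.    1.37  0.33]
```

View pics/w20.png

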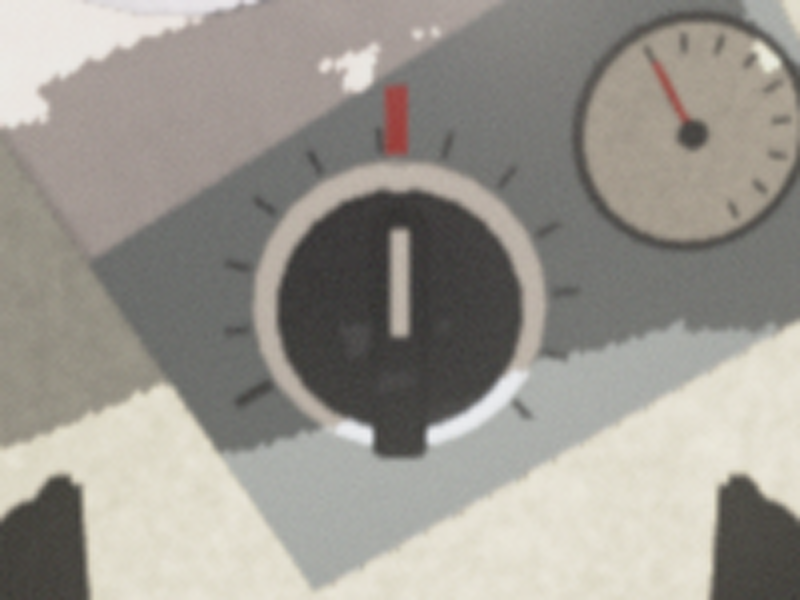

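apply_moves --series '[{"offset":[0.001,0.002,-0.1],"rot":[0,0,0]},{"offset":[0.001,0.002,-0.2],"rot":[0,0,0]},{"offset":[0.001,0.002,-0.3],"rot":[0,0,0]},{"offset":[0.001,0.002,-0.4],"rot":[0,0,0]},{"offset":[0.001,0.002,-0.46],"rot":[0,0,0]},{"offset":[0.001,0.002,-0.48],"rot":[0,0,0]},{"offset":[0.001,0.002,-0.48],"rot":[0,0,0]},{"offset":[0.001,0.002,-0.48],"rot":[0,0,0]}]'

```text
time_s: 41.17
ee_pos: [0.5343, -0.1033, 0.0761]
ee_rot: [[0.001, 0.579, 0.816], [-0.0, 0.816, -0.579], [-1.0, 0.0, 0.001]]
ft_force: [-0.2, -0.2, -0.0]
opening: 0.095
```

apply_moves --series '[{"offset":[0,0,0],"rot":[0,0,0]},{"offset":[0,0,0],"rot":[0,0,0]},{"offset":[0,0,0],"rot":[0,0,0]},{"offset":[0,0,0],"rot":[0,0,0]},{"offset":[0,0,0],"rot":[0,0,0]},{"offset":[0,0,0],"rot":[0,0,0]},{"offset":[0,0,0],"rot":[0,0,0]},{"offset":[0,0,0],"rot":[0,0,0]}]' --gripper 0 --grip_force 20

```text
time_s: 41.83
ee_pos: [0.5337, -0.1026, 0.0751]
ee_rot: [[-0.0, 0.578, 0.816], [0.0, 0.816, -0.578], [-1.0, -0.0, -0.0]]
ft_force: [0.8, -0.3, 0.6]
opening: 0.0472
```

apply_moves --series '[{"offset":[0,0,0],"rot":[0,0,0]},{"offset":[0,0,0],"rot":[0,0,0]},{"offset":[0,0,0],"rot":[0,0,0]},{"offset":[0,0,0],"rot":[0,0,0]},{"offset":[0,0,0],"rot":[0,0,0]},{"offset":[0,0,0],"rot":[0,0,0]},{"offset":[0,0,0],"rot":[0,0,0]},{"offset":[0,0,0],"rot":[0,0,0]}]'

```text
time_s: 42.5
ee_pos: [0.5339, -0.1028, 0.0751]
ee_rot: [[0.0, 0.578, 0.816], [-0.0, 0.816, -0.578], [-1.0, 0.0, 0.0]]
ft_force: [0.7, -1.0, -0.2]
opening: 0.0136
```

apply_moves --series '[{"offset":[0,0,0],"rot":[0,0,0.06]},{"offset":[0,0,0],"rot":[0,0,0.12]},{"offset":[0,0,0],"rot":[0,0,0.19]},{"offset":[0,0,0],"rot":[0,0,0.26]},{"offset":[0,0,0],"rot":[0,0,0.33]},{"offset":[0,0,0],"rot":[0,0,0.39]},{"offset":[0,0,0],"rot":[0,0,0.44]},{"offset":[0,0,0],"rot":[0,0,0.44]}]'

```text
time_s: 43.17
ee_pos: [0.5328, -0.1025, 0.0751]
ee_rot: [[-0.002, -0.076, 0.997], [0.001, 0.997, 0.076], [-1.0, 0.001, -0.002]]
ft_force: [-4.3, 0.6, 2.7]
opening: 0.0139
```

apply_moves --series '[{"offset":[0,0,0],"rot":[0,0,0.06]},{"offset":[0,0,0],"rot":[0,0,0.12]},{"offset":[0,0,0],"rot":[0,0,0.19]},{"offset":[0,0,0],"rot":[0,0,0.26]},{"offset":[0,0,0],"rot":[0,0,0.33]},{"offset":[0,0,0],"rot":[0,0,0.39]},{"offset":[0,0,0],"rot":[0,0,0.44]},{"offset":[0,0,0],"rot":[0,0,0.44]}]'

```text
time_s: 43.83
ee_pos: [0.5318, -0.103, 0.0751]
ee_rot: [[-0.005, -0.694, 0.72], [-0.0, 0.72, 0.694], [-1.0, 0.003, -0.004]]
ft_force: [-7.4, -1.4, 5.2]
opening: 0.0141
```

apply_moves --series '[{"offset":[0,0,0],"rot":[0,0,0.06]},{"offset":[0,0,0],"rot":[0,0,0.12]},{"offset":[0,0,0],"rot":[0,0,0.18]},{"offset":[0,0,0],"rot":[0,0,0.24]},{"offset":[0,0,0],"rot":[0,0,0.3]},{"offset":[0,0,0],"rot":[0,0,0.36]},{"offset":[0,0,0],"rot":[0,0,0.41]},{"offset":[0,0,0],"rot":[0,0,0.42]}]'

```text
time_s: 44.5
ee_pos: [0.5313, -0.1039, 0.0751]
ee_rot: [[-0.006, -0.99, 0.144], [-0.002, 0.144, 0.99], [-1.0, 0.006, -0.003]]
ft_force: [-9.5, -4.4, 6.0]
opening: 0.014
```

```bash
python3 - <<'E'
from h import *
s=st(); print(s["wrist_torque"]); c=cam("wrist"); crop(c,180,120,380,270,4,"w21")
E
```

```text
t 44.5 p [ 0.5313 -0.1039  0.0751] jaw 81.74 xax [-0.0063 -0.0021 -1.    ] F [-9.5 -4.4  6. ] op 0.014 q [-0.29  0.02  2.01 -0.    1.12 -1.71]
[-0.73426769  1.44264802 -0.02587362]
```

View pics/w21.png

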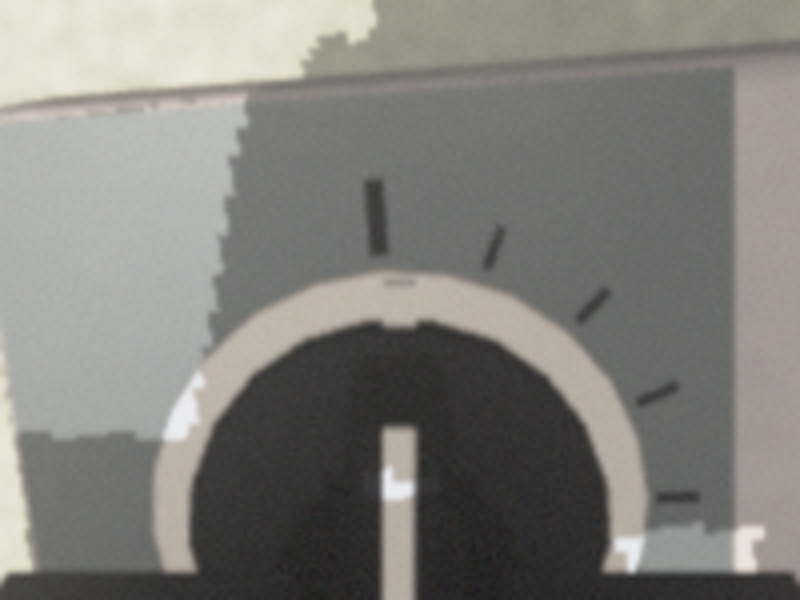

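About 4° short (pointer x=399, tick x=378). Turning a bit more and easing the side load.

apply_moves --series '[{"offset":[-0.006,-0.002,0],"rot":[0,0,0.02]},{"offset":[-0.006,-0.002,0],"rot":[0,0,0.035]},{"offset":[-0.006,-0.002,0],"rot":[0,0,0.048]},{"offset":[-0.006,-0.002,0],"rot":[0,0,0.048]},{"offset":[-0.006,-0.002,0],"rot":[0,0,0.048]}]'

```text
time_s: 44.97
ee_pos: [0.5313, -0.104, 0.0751]
ee_rot: [[-0.002, -0.998, 0.07], [-0.001, 0.07, 0.998], [-1.0, 0.002, -0.002]]
ft_force: [-4.5, -3.7, 2.2]
opening: 0.014
```

```bash
python3 - <<'E'
from h import *
s=st(); print(s["wrist_torque"]); c=cam("wrist"); crop(c,180,120,380,270,4,"w22")
E
```

```text
t 44.97 p [ 0.5313 -0.104   0.0751] jaw 85.98 xax [-0.002  -0.0015 -1.    ] F [-4.5 -3.7  2.2] op 0.014 q [-0.29  0.02  2.01 -0.    1.12 -1.79]
[-0.57868606  0.60384936 -0.07438958]
```

View pics/w22.png

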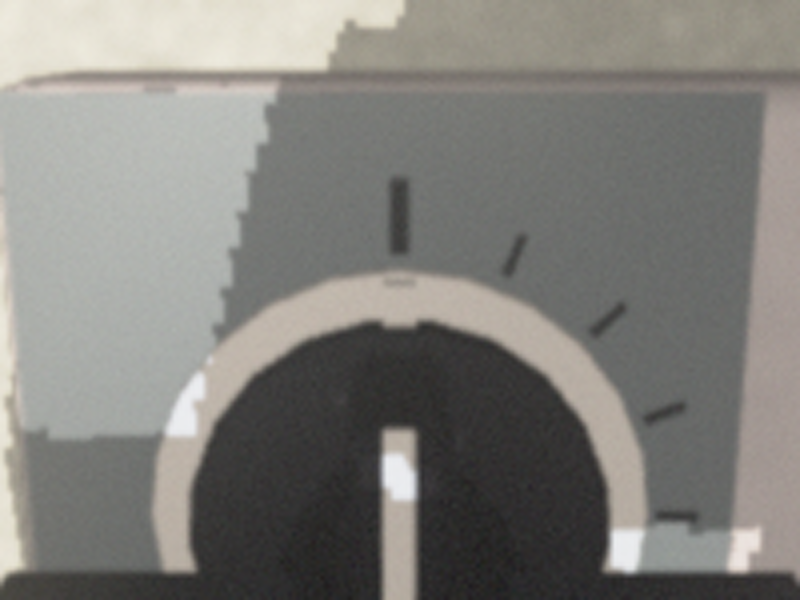

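The pointer (399) is on the long tick (399). Releasing, rising, and checking everything.

apply_moves --series '[{"offset":[-0.004,-0.002,0],"rot":[0,0,0]},{"offset":[-0.004,-0.002,0],"rot":[0,0,0]},{"offset":[-0.004,-0.002,0],"rot":[0,0,0]}]'

```text
time_s: 45.27
ee_pos: [0.5312, -0.104, 0.0752]
ee_rot: [[0.001, -0.998, 0.07], [-0.0, 0.07, 0.998], [-1.0, -0.001, -0.0]]
ft_force: [0.7, -2.0, -1.1]
opening: 0.0134
```

apply_moves --series '[{"offset":[0,0,0],"rot":[0,0,0]},{"offset":[0,0,0],"rot":[0,0,0]},{"offset":[0,0,0],"rot":[0,0,0]},{"offset":[0,0,0],"rot":[0,0,0]},{"offset":[0,0,0],"rot":[0,0,0]},{"offset":[0,0,0],"rot":[0,0,0]},{"offset":[0,0,0],"rot":[0,0,0]},{"offset":[0,0,0],"rot":[0,0,0]}]' --gripper 100

```text
time_s: 45.93
ee_pos: [0.5307, -0.1039, 0.0752]
ee_rot: [[0.0, -0.998, 0.07], [0.0, 0.07, 0.998], [-1.0, -0.0, 0.0]]
ft_force: [0.1, -0.4, -0.2]
opening: 0.0617
```

apply_moves --series '[{"offset":[0,0,0.1],"rot":[0,0,0]},{"offset":[0,0,0.2],"rot":[0,0,0]},{"offset":[0,0,0.3],"rot":[0,0,0]},{"offset":[0,0,0.4],"rot":[0,0,0]},{"offset":[0,0,0.5],"rot":[0,0,0]},{"offset":[0,0,0.5],"rot":[0,0,0]},{"offset":[0,0,0.5],"rot":[0,0,0]},{"offset":[0,0,0.5],"rot":[0,0,0]}]'

```text
time_s: 46.6
ee_pos: [0.5304, -0.1038, 0.2245]
ee_rot: [[-0.001, -0.998, 0.07], [0.0, 0.07, 0.998], [-1.0, 0.001, 0.0]]
ft_force: [0.4, 0.1, -0.4]
opening: 0.0948
```

```bash
python3 - <<'E'
from h import *
st(); c=cam("wrist"); crop(c,180,120,380,270,4,"w23"); cam("scene","s23"); cam("top","t23")
E
```

```text
t 46.6 p [ 0.5304 -0.1038  0.2245] jaw 86.0 xax [-7.e-04  3.e-04 -1.e+00] F [ 0.4  0.1 -0.4] op 0.0948 q [-0.29 -0.13  1.88  0.    1.39 -1.79]
```

View pics/w23.png

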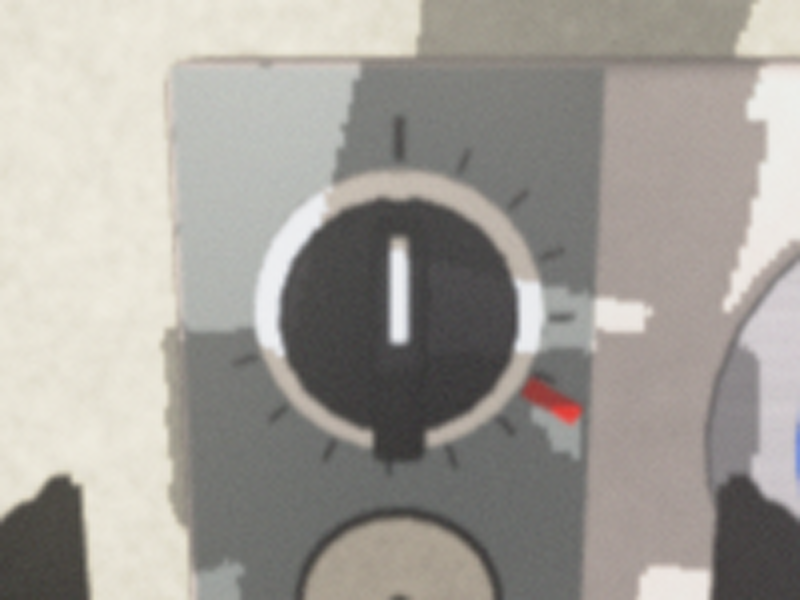

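View pics/s23.png

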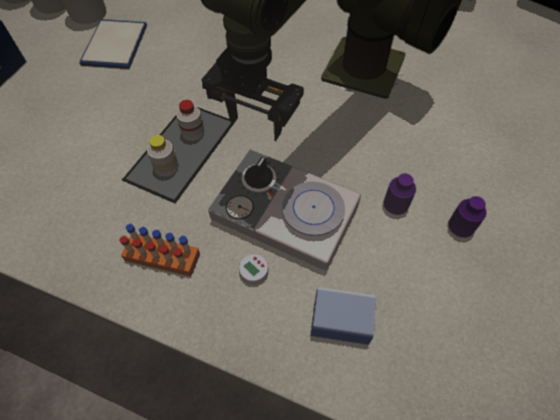

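View pics/t23.png

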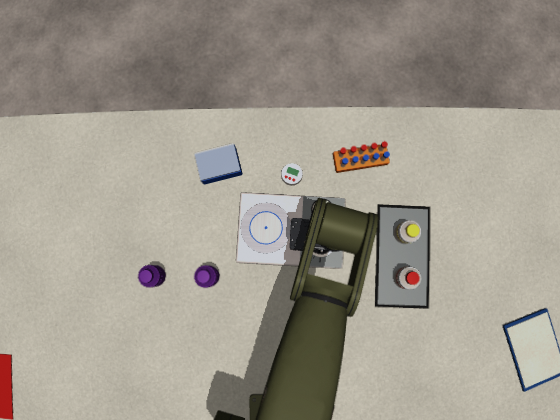

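The dial points at the long tick, the pan is empty, and both bottles stand on the mat: cap tops at top-view (413,230) and (412,278), with the mat spanning x 377–429. Timer, tip box and rack are where they were. Handing in.

```bash
python3 - <<'E'
from h import *
t=cam("top")
print(w(t,413,230,.107).round(3),w(t,412,278,.107).round(3))
print(arm.sign_off())
E
```

```text
[ 0.559 -0.355  0.107] [ 0.43  -0.347  0.107]
the job is handed in; nothing more can be done
None
```

I finished the job and handed it in at about 47 s of the 210 s allowed; no verdict comes back.

- **Bottles:** Only the yellow and red bottles were on the bench; green and blue were absent. I left the two purple look-alikes alone.
- **Dial:** I turned it to the red mark (about 2.1 rad). It was still there while red was weighed.
- **Weighing:** I weighed yellow, then red, each alone inside the blue ring and let go of for more than 2 s. The gauge needle held steady for yellow between two looks. For red I looked only once, at the end of its wait.
- **Knocked bottle:** Red was knocked aside while yellow was being carried. I measured its position again before gripping it.

**Last checks:**
- Yellow is at about (0.559, -0.355) and red at about (0.430, -0.347). Both stand upright, about 65 mm either side of the mat's centre along its length.
- The dial pointer is on the long zero tick, and the pan is empty.
- The timer, tip box and rack had not visibly moved, and the gripper was clear of everything.

No check failed. The one disagreement was the dial axis: the cameras first put it 2–3 mm off where the grip settled. I corrected for that, and side forces on the dial stayed under about 10 N.

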